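# Put the tweezers and the bead reamer away in the fitted tool case

## Task

Put the two loose tools away: lift the wooden tool case's lid by its pull until it rests back on its hinge stop, then lay the loose tweezers and the bead reamer flat in the empty slots cut for them, their points toward the hinge side like the tweezers already in the case. Set the tools down rather than drop them, leave the lid standing open, and do not disturb the tweezers in the case, the pliers or the bead scoop.

Things in the scene. Friction and masses are not known exactly. Their poses are not given: they have to be found in the camera images.
- tool_case: Pale wooden tool case, fixed on the desk: 138 (x) x 168 (y) x 27 mm high without lid, walls 6 mm. Origin: centre of underside; x from its front to its hinge side, y to its left, z up. A routed insert (top 17 mm, slot floors 8 mm above the underside) has 3 slots along x: at y = +42 mm (holds the spare tweezers), 0 and -42 mm. A finger trough as deep as the slots crosses them from x = -38 to +8 mm.
- lid (a joint): Clear, wood-framed lid, 6 mm thick, 0.12 kg, hinged along y at the case's back top edge: 0 shut, grows as the front edge goes up and back, 1.8 = leaning back on the hinge stops. Falls shut if let go before about 1.6, falls back on its stop beyond that.
- lid_pull (a point): Grip point on the lid's pull: a wooden tab at the middle of the lid's front edge, in the plane of the lid, 24 mm wide (y), 9 mm thick (z), sticking out 28 mm from the edge. The point is at mid width and thickness, 18 mm out from the edge, 33 mm above the desk when shut, 159 mm from the hinge line. Its frame turns with the lid; shut, its axes are the case's.
- lid_hinge (a point): Middle of the lid's hinge line, which runs along the case's y, 28 mm above the desk and 72 mm behind the case's centre. Axes as the case.
- tweezers_slot (a point): Centre of the empty straight slot (case y = 0), on its floor: 126 mm long along the case's x, 12 mm wide, 9 mm deep, crossed by the finger trough. Axes as the case.
- reamer_slot (a point): Where the reamer's origin belongs in its fitted slot: on the slot floor, at case x = +7, y = -42 mm. The wide part for the handle, 16 mm wide, runs from case x = -49 mm into the finger trough; the channel for the blade, 8 mm wide, from x = +8 to +63 mm; 9 mm deep. The handle does not fit the channel. Axes as the case.
- tweezers: Loose plain steel tweezers lying on the desk, 118 long (y) x 8 to 10 wide x 6 mm high. Origin: middle of the underside; the points are at its -y end, the joined flat end at +y, z up. 18 g.
- tweezers_point (a point): On the tweezers' middle line close to the points, at y = -55 mm, 3 mm above the underside.
- tweezers_end (a point): On the tweezers' middle line close to the joined end, at y = +55 mm, 3 mm above the underside.
- reamer: Loose bead reamer lying on the desk, 106 mm long (y): a 12 mm wide and 12 mm high knurled handle from y = +7 to +53 mm and a thin tapered blade, 4 mm wide, from there to the point at y = -53 mm, which hovers 5 to 8 mm above the underside. Origin: on the underside, at half the length; z up. 22 g; the balance point lies in the handle.
- reamer_point (a point): On the reamer's axis close to the point, at y = -50 mm, 6 mm above the underside.
- reamer_end (a point): On the reamer's axis close to the handle's end, at y = +50 mm, 6 mm above the underside.
- spare_tweezers: Another pair of the same tweezers, already put away in the case's slot at y = +42 mm, points toward the hinge side. Same frame as the tweezers. Stays there.
- magnifier (a point): Point on the desk under the ring of the standing magnifier, part of the furniture, an obstacle: its upright ring, 150 mm across, reaches from 40 to 230 mm above the desk at this point, its plane along world y. Keep the gripper in front of it or above it.
- pliers: Bystander: jewellery pliers, 139 x 43 x 12 mm, origin under the middle, jaws toward +x.
- scoop: Bystander: small triangular metal bead scoop, 48 x 64 x 10 mm, origin under the middle.

How it is judged:
By the outcome, as a careful person would: the job done as asked, in the order asked, and still so for the second after the job is handed in, with the robot touching nothing.
It also fails if it takes over 72 s, if anything falls off the work surface, if the arm or the gripper's body presses on something with over 40 N, if the wrist force passes 120 N, or if a joint passes its speed limit or range.

## Robot

A 7-joint arm with a two-finger parallel gripper is mounted at the origin on a cart in front of the work surface, level with it; the furniture and walls round the work are solid. World frame = base frame: x ahead of the robot, y to its left, z up, the work surface at z = 0. Lengths are in m, angles in rad, forces in N, time in s.
With the tool pointing down it reaches from about 0.425 to 0.825 m from the base axis. Payload 3.6 kg.
Tool frame: the origin (TCP) lies between the finger pads; the fingertips stand 8 mm ahead of it and the grasp point (between the pads) lies 11 mm behind it; z points along the fingers, y is the line along which they close (so a half turn about z gives the same grasp; the last joint's range is limited). The gripper opens to 93 mm and grips with 3 to 60 N. Pads are 15 mm wide; open, the fingers measure 128 mm over their backs; the gripper's body (75 mm by 188 mm) begins 65 mm behind the grasp point.
Start: joints at [-1.155, 0.615, -0.013, 1.423, 0.008, 1.103, -0.04], TCP at [0.278, 0.587, 0.227] pointing down, gripper open.
Joint ranges: [-3.12, 3.12], [-0.3, 2.06], [-1.34, 1.32], [0.26, 2.42], [-1.36, 4.5], [0.01, 1.98], [-2.84, 2.84]. Speed limits (rad/s): [2.79, 2.79, 3.14, 3.14, 3.14, 3.14, 3.14].

## Interface

Orientations are given as a unit quaternion [x, y, z, w].
In Python, from station import bot gives the robot as it stands. The module is installed in compiled form; this text tells all that it offers.
- The arm moves only by the tool apply_moves, never from a script. Its argument "targets" is a list of rows, each a list of 5 numbers: the opening, from -1 (shut) to 1 (fully open), then the shift along the world's x, y, z normalised to -1 to 1, where 1 is 12 cm, then the turn about the world's z normalised to -1 to 1, where 1 is pi/2 rad. In form: [[claw, dx, dy, dz, turn], ...]. A call has exactly 10 rows; each row is the pose to reach, as a shift and turn from the pose commanded when the call began; what a row does not reach only later rows make up. A row lasts 1/10 s, in which the tool goes at most 50 mm and 8.59 degrees, less where a joint would pass 70% of its speed; a pose out of reach is approached as far as the arm can. A call with a number of a shift or a turn outside -1 to 1 is refused whole. A call with a gripper value outside its range is refused whole. The fingers move at their own pace and stop on an object; "newtons" is the grip in N (left out, the last holds). Time passes only in rows, so rows that repeat a pose let the fingers close, or fill a call up. It gives the time, the measured TCP pose, the force, the opening and the grip force at its end, in the units of the state.
- bot.get_state(): the state, without advancing time (a new reading comes with each control period).
- bot.read_camera(name): name is "scene" or "top" or "wrist"; returns the picture (384x512x3 uint8, red, green, blue); there is no depth.
- bot.camera_model(name): a dict with "vertical_fov" (degrees; the focal length in pixels is half the picture's height over the tangent of half this angle, whatever the lens; pixels are square), "cx", "cy" (the principal point, pixels), "world_to_cam" (4x4, takes a point from world to camera coordinates). Camera axes: x right, y down, z forward; pixel columns grow to the right and rows downward; lengths in m; the calibration is good to about 2 mm. A picture is of the moment at which its call begins: read the wrist's pose just before it. camera_model takes no time and is no camera call; for the wrist camera it gives the pose at the moment of the call.
- bot.finish_job(): hands the job in; it is judged then, once.
The state is a dict: "time_s": time; "joint_positions": joint angles; "qvel": joint speeds; "tau": joint torques, N m; "eef_pos": TCP position; "tcp_rot": TCP orientation; "wrist_force": force on the tool from outside, world axes, zero at the start; "ft_torque": the same for the moment, N m; "gripper_width": opening from 0.0 (shut) to 1.0 (fully open); "grasp_force": force on a finger pad.
Only numpy, scipy, OpenCV 4.12 (cv2) and the standard library are available. Lean on these libraries where they do the work, as an engineer would, in place of code of your own. Each camera call takes 0.05 s, during which the arm holds its last target. There are 200 camera calls.

## Working session

There is one attempt and no reset: what is moved stays moved. The work goes in short steps, Python scripts to look and compute and a tool call to move; the robot and the scene stay as the last step left them, time stands still between calls to the robot, and variables do not carry over. Pictures are saved under pics/ and viewed, at most 10 in all, crops included, and the job is handed in when it is done.

Besides the shell and the picture viewer there is one more tool, called after "Call:" by a JSON object that holds its "api" and its "payload". apply_moves: Moves the arm, as the interface text tells. Scaled input: -1 to 1 covers 12 cm each way for a shift and pi/2 rad each way for a turn. Its arguments: {"type":"object","properties":{"targets":{"type":"array"},"newtons":{"type":"number"}},"required":["targets"]}

```bash
mkdir -p pics; python3 - <<'E'
from station import bot
import cv2,numpy as np
s=bot.get_state();print(s)
for n in("scene","top"):
    im=bot.read_camera(n);cv2.imwrite(f"pics/{n}0.png",im[:,:,::-1]);m=bot.camera_model(n);print(n,m)
a=cv2.imread("pics/scene0.png");b=cv2.imread("pics/top0.png")
cv2.imwrite("pics/s.png",cv2.resize(a,(800,600),interpolation=2));cv2.imwrite("pics/t.png",cv2.resize(b,(800,600),interpolation=2))
E
```

```text
{'time_s': 0.0, 'joint_positions': array([-1.15450437,  0.61587135, -0.01259103,  1.42490468,  0.00809502,
        1.10341034, -0.04038074]), 'qvel': array([-0.00196201,  0.00010015, -0.00058365,  0.0001125 ,  0.00095374,
       -0.00202136, -0.00038095]), 'tau': array([ 1.65133670e-04, -4.58945775e+01,  2.08488372e-01, -1.65742475e+01,
       -6.12728088e-02,  2.04813725e-02,  2.23155525e-04]), 'eef_pos': array([0.27817027, 0.58660634, 0.2255104 ]), 'tcp_rot': array([ 2.19560889e-01,  9.75597970e-01, -1.24565703e-03, -2.56313605e-04]), 'wrist_force': array([0.22693835, 0.07141314, 0.69032343]), 'ft_torque': array([-0.00218994,  0.0371739 , -0.01957635]), 'grasp_force': 0.0, 'gripper_width': 1.0010445198440912}
scene {'vertical_fov': 51.41610916410558, 'cx': 266.19575908257946, 'cy': 184.29372048627326, 'world_to_cam': array([[ 0.53711695, -0.84321911, -0.02206623, -0.34384137],
       [-0.41071203, -0.23858831, -0.87999502,  0.22393806],
       [ 0.73676387,  0.48172311, -0.47447006,  0.93649827],
       [ 0.        ,  0.        ,  0.        ,  1.        ]])}
top {'vertical_fov': 46.120819262449345, 'cx': 256.8024981016982, 'cy': 188.8239546348046, 'world_to_cam': array([[-0.00174207, -0.99966542, -0.02580718, -0.05719284],
       [-0.98386649,  0.00633021, -0.17879221,  0.48610028],
       [ 0.17889575,  0.02507935, -0.98354834,  1.30312993],
       [ 0.        ,  0.        ,  0.        ,  1.        ]])}
```

View pics/t.png

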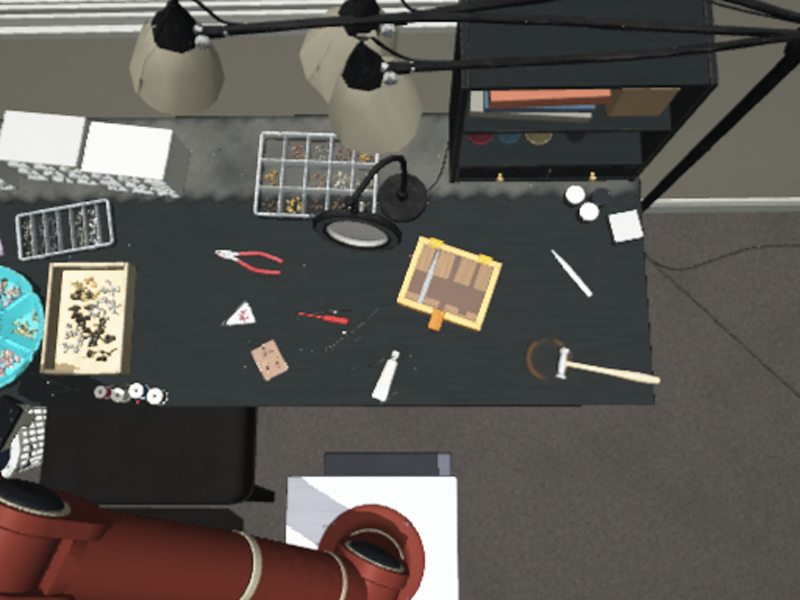

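View pics/s.png

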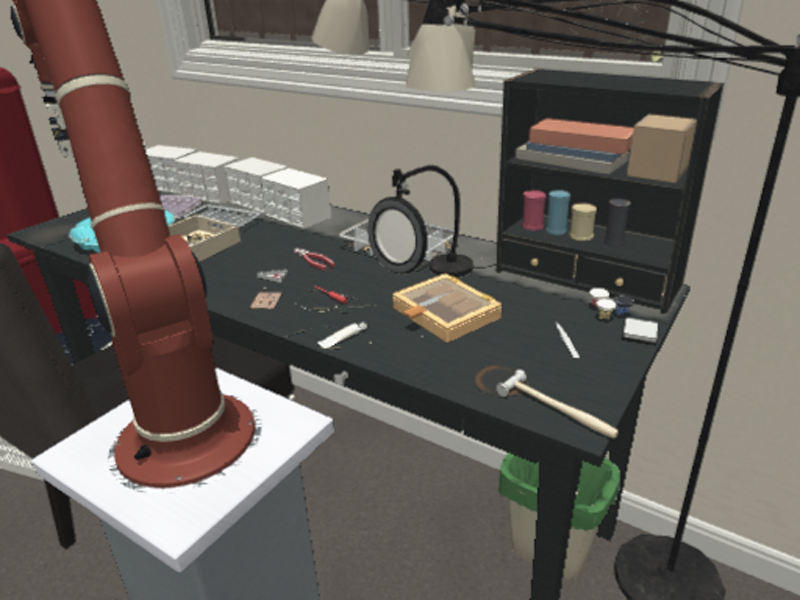

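The top view shows the case at about (450,285), its orange pull at (436,320), the reamer at (322,318) with its handle to the right, the loose tweezers at (572,273) and the magnifier ring at (358,230). These are in 800x600 pixels. Next I'll get rough positions from both views.

```bash
cat > h.py <<'E'
from station import bot
import cv2,numpy as np
def cam(n):
    m=bot.camera_model(n);m["f"]=192/np.tan(np.radians(m["vertical_fov"]/2));return m
def ray(m,p):
    T=m["world_to_cam"];R=T[:3,:3];o=-R.T@T[:3,3]
    d=R.T@np.array([(p[0]-m["cx"])/m["f"],(p[1]-m["cy"])/m["f"],1]);return o,d/np.linalg.norm(d)
def onz(m,p,z):
    o,d=ray(m,p);return o+d*(z-o[2])/d[2]
def tri(*mp):
    A=np.zeros((3,3));b=np.zeros(3);L=[ray(m,p) for m,p in mp]
    for o,d in L:
        P=np.eye(3)-np.outer(d,d);A+=P;b+=P@o
    x=np.linalg.solve(A,b);return x,max(np.linalg.norm((np.eye(3)-np.outer(d,d))@(x-o)) for o,d in L)
def proj(m,X):
    c=(m["world_to_cam"]@np.r_[X,1])[:3];return m["f"]*c[:2]/c[2]+[m["cx"],m["cy"]]
E
python3 - <<'E'
from h import *
rects={"top":{"case":(250,145,330,215),"reamer":(185,190,228,215),"tw":(345,155,385,195)},"scene":{"case":(245,170,325,220),"reamer":(195,180,230,197),"tw":(350,200,375,232)}}
def blob(mask,r):
    x0,y0,x1,y1=r;k=np.zeros_like(mask);k[y0:y1,x0:x1]=mask[y0:y1,x0:x1]
    n,l,st,c=cv2.connectedComponentsWithStats(k.astype(np.uint8));
    if n<2: return None
    i=1+st[1:,4].argmax();ys,xs=np.where(l==i);q=np.c_[xs,ys].astype(float);cc=q.mean(0);w,v=np.linalg.eigh(np.cov((q-cc).T));t=(q-cc)@v[:,1]
    return len(q),cc,cc+v[:,1]*t.min(),cc+v[:,1]*t.max()
R={}
for n in rects:
    im=cv2.imread(f"pics/{n}0.png");H,S,V=cv2.split(cv2.cvtColor(im,cv2.COLOR_BGR2HSV))
    red=((H<6)|(H>172))&(S>150)&(V>70); orange=(H>9)&(H<17)&(S>170)&(V>150);white=(S<60)&(V>110)
    R[n]={"red":blob(red,rects[n]["reamer"]),"pull":blob(orange,rects[n]["case"]),"tw":blob(white,rects[n]["tw"])}
    print(n,R[n])
a,b=cam("top"),cam("scene")
for k in("red","pull","tw"): print(k,tri((a,R["top"][k][1]),(b,R["scene"][k][1])))
for k,z in(("red",.006),("pull",.033),("tw",.003)):
    print(k,[onz(m,p,z).round(4) for m,n in((a,"top"),(b,"scene")) for p in R[n][k][1:]])
t=cv2.imread("pics/top0.png");A=cv2.resize(t[145:220,185:335],(800,400),interpolation=cv2.INTER_CUBIC);B=cv2.resize(t[150:195,340:390],(222,200),interpolation=2)
A2=np.zeros((600,800,3),np.uint8);A2[:400]=A;A2[400:,:222]=B;s=cv2.imread("pics/scene0.png");A2[400:,230:560]=cv2.resize(s[170:225,240:331],(330,200),interpolation=2);A2[400:,570:]=cv2.resize(s[195:235,340:386],(230,200),interpolation=2)
cv2.imwrite("pics/c1.png",A2)
E
```

```text
top {'red': (61, array([213.75409836, 203.90163934]), array([222.12318853, 205.21502307]), array([202.96722823, 202.20882694])), 'pull': None, 'tw': (147, array([366.44217687, 175.53741497]), array([353.06737287, 159.94221945]), array([377.99308811, 189.00592779]))}
scene {'red': None, 'pull': None, 'tw': (98, array([362.86734694, 218.19387755]), array([355.87527476, 206.07194296]), array([368.89220733, 228.63898763]))}Traceback (most recent call last):
  File "<stdin>", line 16, in <module>
TypeError: 'NoneType' object is not subscriptable
```

```bash
python3 - <<'E'
from h import *
a,b=cam("top"),cam("scene");k=1.5625
T=lambda u,v:(a,np.array([u,v])/k);S=lambda u,v:(b,np.array([u,v])/k)
print("pull",tri(T(436,320),S(415,311)),"tip",tri(T(434,328),S(405,315)))
for n,p in dict(BL=(423,238),BR=(501,262),FR=(483,329),FL=(398,303)).items(): print(n,onz(*T(*p),.030).round(3))
print("reamer",tri(T(346,321),S(345,299)),onz(*T(346,321),.006),onz(*T(298,315),.006))
print("tw",tri(T(572,274),S(567,341)),onz(*T(551,250),.003),onz(*T(591,296),.003))
print("mag",tri(T(358,230),S(397,235)), "ringtop",S(397,198))
print("pliers",onz(*T(220,253),.01),onz(*T(282,270),.01),"scoop",onz(*T(240,314),.0))
m=cam("wrist");print(m["f"],m["cx"],m["cy"],np.linalg.inv(m["world_to_cam"]).round(4))
E
```

```text
pull (array([ 0.43919369, -0.12584833,  0.03375178]), np.float64(0.0008112234575014598)) tip (array([ 0.42168933, -0.11897596,  0.0325009 ]), np.float64(0.0028948620731108934))
BL [ 0.601 -0.102  0.03 ]
BR [ 0.552 -0.252  0.03 ]
FR [ 0.421 -0.215  0.03 ]
FL [ 0.473 -0.053  0.03 ]
reamer (array([0.44228016, 0.04848076, 0.00892767]), np.float64(0.001490645746124349)) [0.44171919 0.04990795 0.006     ] [0.45411609 0.14441899 0.006     ]
tw (array([ 0.5334481 , -0.39469978,  0.00228756]), np.float64(0.0005144182638649055)) [ 0.58188493 -0.35491921  0.003     ] [ 0.4888544  -0.42900551  0.003     ]
mag (array([0.59948976, 0.01983983, 0.09879831]), np.float64(1.91181974914715e-05)) ringtop ({'vertical_fov': 51.41610916410558, 'cx': 266.19575908257946, 'cy': 184.29372048627326, 'world_to_cam': array([[ 0.53711695, -0.84321911, -0.02206623, -0.34384137],
       [-0.41071203, -0.23858831, -0.87999502,  0.22393806],
       [ 0.73676387,  0.48172311, -0.47447006,  0.93649827],
       [ 0.        ,  0.        ,  0.        ,  1.        ]]), 'f': np.float64(398.8030503754036)}, array([254.08, 126.72]))
pliers [0.579363   0.30290368 0.01      ] [0.54377562 0.17774117 0.01      ] scoop [0.45768837 0.26052343 0.        ]
344.82046662430514 254.3013899459325 185.44292063235937 [[ 0.4292  0.8625  0.2682  0.2027]
 [ 0.9032 -0.409  -0.1303  0.6229]
 [-0.0027  0.2982 -0.9545  0.3834]
 [ 0.      0.      0.      1.    ]]
```

Call:
{"api": "apply_moves", "payload": {"targets": [[1,0.05,-0.1,0,-0.09],[1,0.1,-0.2,0,-0.18],[1,0.15,-0.3,0,-0.27],[1,0.2,-0.4,0,-0.36],[1,0.25,-0.5,0,-0.45],[1,0.3,-0.6,0,-0.54],[1,0.35,-0.7,0,-0.63],[1,0.4,-0.8,0,-0.72],[1,0.45,-0.9,0,-0.81],[1,0.5,-1,0,-0.9]], "newtons": 20}}

```text
time_s: 1.1
eef_pos: [0.3383, 0.4665, 0.2262]
tcp_rot: [0.802, 0.597, -0.001, 0.0]
wrist_force: [1.4, -0.0, -0.6]
gripper_width: 1.001
grasp_force: 0.0
```

Call:
{"api": "apply_moves", "payload": {"targets": [[1,0.05,-0.1,0,-0.09],[1,0.1,-0.2,0,-0.18],[1,0.15,-0.3,0,-0.27],[1,0.2,-0.4,0,-0.36],[1,0.25,-0.5,0,-0.45],[1,0.3,-0.6,0,-0.54],[1,0.35,-0.7,0,-0.63],[1,0.4,-0.8,0,-0.72],[1,0.45,-0.9,0,-0.81],[1,0.5,-1,0,-0.9]]}}

```text
time_s: 2.1
eef_pos: [0.3982, 0.3468, 0.2263]
tcp_rot: [0.998, -0.067, -0.0, 0.0]
wrist_force: [-0.7, -0.1, 0.9]
gripper_width: 0.999
grasp_force: 0.0
```

Call:
{"api": "apply_moves", "payload": {"targets": [[1,0.05,-0.1,0,-0.02],[1,0.1,-0.2,0,-0.04],[1,0.15,-0.3,0,-0.06],[1,0.2,-0.4,0,-0.08],[1,0.25,-0.5,0,-0.1],[1,0.3,-0.6,0,-0.118],[1,0.35,-0.7,0,-0.118],[1,0.35,-0.8,0,-0.118],[1,0.35,-0.9,0,-0.118],[1,0.35,-1,0,-0.118]]}}

```text
time_s: 3.1
eef_pos: [0.4402, 0.2263, 0.2266]
tcp_rot: [0.988, -0.156, -0.0, -0.0]
wrist_force: [-0.0, 0.4, -0.3]
gripper_width: 1.0
grasp_force: 0.0
```

Call:
{"api": "apply_moves", "payload": {"targets": [[1,0,-0.1,0,0],[1,0,-0.2,0,0],[1,0,-0.3,0,0],[1,0,-0.4,0,0],[1,0,-0.5,0,0],[1,0,-0.6,0,0],[1,0,-0.7,0,0],[1,0,-0.8,0,0],[1,0,-0.9,0,0],[1,0,-1,0,0]]}}

```text
time_s: 4.1
eef_pos: [0.4405, 0.1063, 0.2267]
tcp_rot: [0.988, -0.156, 0.0, -0.0]
wrist_force: [-0.6, -0.6, 0.2]
gripper_width: 1.002
grasp_force: 0.0
```

Call:
{"api": "apply_moves", "payload": {"targets": [[1,0,-0.1,0,0],[1,0,-0.2,0,0],[1,0,-0.3,0,0],[1,0,-0.4,0,0],[1,0,-0.5,0,0],[1,0,-0.6,0,0],[1,0,-0.7,0,0],[1,0,-0.8,0,0],[1,0,-0.8,0,0],[1,0,-0.8,0,0]]}}

```text
time_s: 5.1
eef_pos: [0.4405, 0.0113, 0.2266]
tcp_rot: [0.988, -0.157, -0.0, -0.0]
wrist_force: [-0.0, 0.7, -0.5]
gripper_width: 0.998
grasp_force: 0.0
```

```bash
cat >> h.py <<'E'
import pickle
def snap(name):
    m=cam("wrist");im=bot.read_camera("wrist")[:,:,::-1].copy();cv2.imwrite(f"pics/{name}.png",im);pickle.dump(m,open(f"pics/{name}.pkl","wb"));cv2.imwrite(f"pics/{name}_v.png",cv2.resize(im,(800,600),interpolation=2))
def load(name): return pickle.load(open(f"pics/{name}.pkl","rb")),cv2.imread(f"pics/{name}.png")
def st():
    s=bot.get_state();q=s["tcp_rot"];a=2*np.arctan2(q[1],q[0])-np.pi/2
    print("t",round(s["time_s"],2),"tcp",s["eef_pos"].round(4),"ydeg",round(np.degrees((a+np.pi)%(2*np.pi)-np.pi),2),"tilt",q[2:].round(4),"F",s["wrist_force"].round(1),"w",round(s["gripper_width"],3),"g",round(s["grasp_force"],1),"j7",s["joint_positions"][6].round(2))
E
python3 -c "
from h import *
st();snap('w1')"
```

```text
t 5.1 tcp [0.4405 0.0113 0.2266] ydeg -108.02 tilt [-0.     -0.0002] F [-0.   0.7 -0.5] w 0.998 g 0.0 j7 -1.52
```

View pics/w1_v.png

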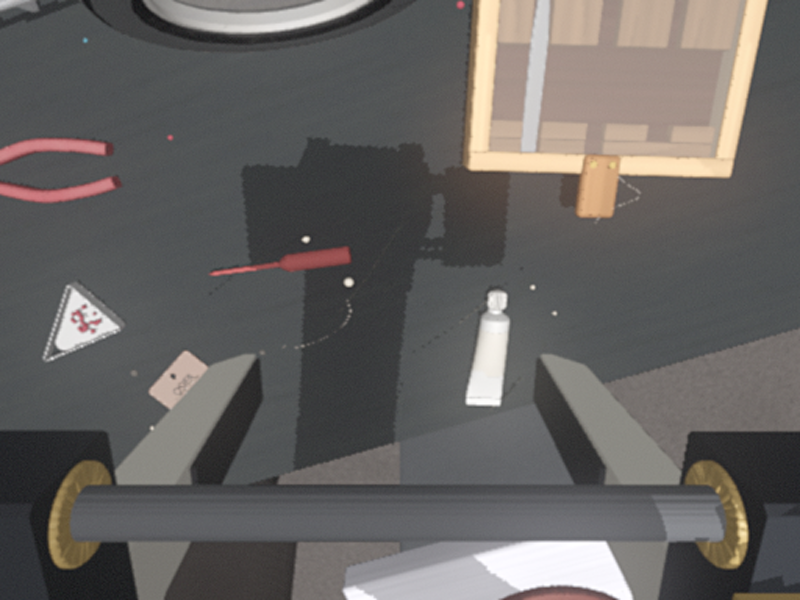

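The wrist view shows the pull tab at (598,188) with its tip at (597,216), the case's front edge from (470,168) to (732,176), and the reamer from its point at (211,272) to its end at (350,256). I'll move sideways to get the second view.

Call:
{"api": "apply_moves", "payload": {"targets": [[1,-0.02,-0.15,0,0],[1,-0.04,-0.3,0,0],[1,-0.06,-0.45,0,0],[1,-0.08,-0.6,0,0],[1,-0.1,-0.75,0,0],[1,-0.1,-0.9,0,0],[1,-0.1,-1,0,0],[1,-0.1,-1,0,0],[1,-0.1,-1,0,0],[1,-0.1,-1,0,0]]}}

```text
time_s: 6.15
eef_pos: [0.4286, -0.1074, 0.2264]
tcp_rot: [0.988, -0.155, -0.0, -0.0]
wrist_force: [-0.0, -0.6, 0.2]
gripper_width: 1.0
grasp_force: 0.0
```

```bash
python3 - <<'E'
from h import *
st();snap('w2')
def box(im,f,area):
    H,S,V=cv2.split(cv2.cvtColor(im,cv2.COLOR_BGR2HSV));m=f(H.astype(int),S.astype(int),V.astype(int)).astype(np.uint8)
    m[340:]=0
    n,l,stt,c=cv2.connectedComponentsWithStats(m);return [(stt[i],c[i].round(1),cv2.minAreaRect(np.argwhere(l==i)[:,::-1].astype(np.float32))) for i in range(1,n) if stt[i,4]>area]
for n in("w1","w2"):
    m,im=load(n)
    print(n,"orange");[print(x) for x in box(im,lambda H,S,V:(H>=5)&(H<=15)&(S>135)&(V>120),60)]
    print(n,"red");[print(x) for x in box(im,lambda H,S,V:((H<5)|(H>172))&(S>110)&(V>60),40)]
E
```

```text
t 6.15 tcp [ 0.4286 -0.1074  0.2264] ydeg -107.87 tilt [-0.0003 -0.0003] F [-0.  -0.6  0.2] w 1.0 g 0.0 j7 -1.25
w1 orange
w1 red
(array([  0, 117,  29,   6,  46], dtype=int32), array([ 13.7, 119.6]), ((13.994965553283691, 119.52853393554688), (28.44286346435547, 1.8537100553512573), 10.007980346679688))
(array([149, 158,  75,  16, 519], dtype=int32), array([196.7, 166.2]), ((186.20074462890625, 167.53903198242188), (10.433361053466797, 75.18917083740234), 82.56858825683594))
w2 orange
w2 red
(array([ 37, 180,  87,  16, 336], dtype=int32), array([ 90.7, 187.6]), ((80.03903198242188, 189.2992401123047), (10.1746826171875, 86.82970428466797), 82.56858825683594))
```

View pics/w2_v.png

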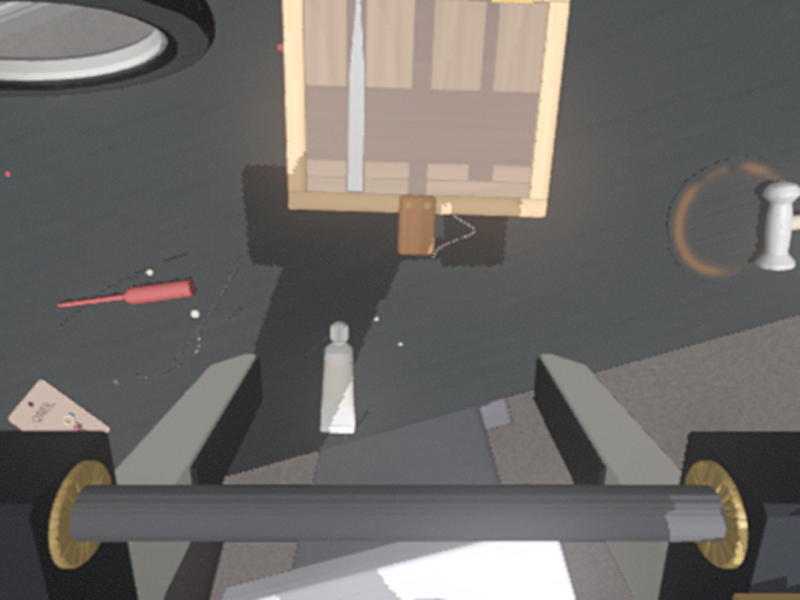

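In w2 the pull tip is at (416,255), the front edge runs from (289,208) to (547,216), and the reamer spans (58,304) to (195,289).

```bash
python3 - <<'E'
from h import *
k=1.5625
m1,i1=load("w1");m2,i2=load("w2")
P=dict(tip=((595.5,216.5),(416.5,255)),tabbackL=((585,155),(400,196)),tabbackR=((619.5,156),(434.5,196)),FL=((467,170),(289,208)),FR=((732,177),(547,216.5)),rend=((350,256),(196,289)),rpt=((211,273),(58,304)))
X={}
for n,(a,b) in P.items():
    X[n],e=tri((m1,np.array(a)/k),(m2,np.array(b)/k));print(n,X[n].round(4),round(e,4))
d=X["FR"]-X["FL"];print("yaw from front edge",np.degrees(np.arctan2(d[1],d[0]))+90,np.linalg.norm(d[:2]))
# at known z
for n,z in(("tip",.033),("FL",.033),("FR",.033),("rend",.006),("rpt",.006)):
    print(n,[onz(m,np.array(p)/k,z)[:2].round(4) for m,p in zip((m1,m2),P[n])])
E
```

```text
tip [ 0.4231 -0.1189  0.0351] 0.0001
tabbackL [ 0.4637 -0.1204  0.0357] 0.0001
tabbackR [ 0.4563 -0.1415  0.0341] 0.0002
FL [ 0.4774 -0.048   0.0289] 0.0003
FR [ 0.4208 -0.2078  0.0334] 0.0001
rend [ 0.4399  0.0482 -0.0025] 0.0002
rpt [0.4614 0.1483 0.0037] 0.0004
yaw from front edge -19.492911987837715 0.1694504444652514
tip [array([ 0.4227, -0.1195]), array([ 0.4224, -0.1188])]
FL [array([ 0.4775, -0.0476]), array([ 0.4781, -0.0491])]
FR [array([ 0.4206, -0.208 ]), array([ 0.4209, -0.2079])]
rend [array([0.4419, 0.0468]), array([0.4412, 0.0442])]
rpt [array([0.4614, 0.1474]), array([0.462 , 0.1465])]
```

Call:
{"api": "apply_moves", "payload": {"targets": [[0.3,0,-0.04,-0.1,-0.01],[0.3,0.01,-0.08,-0.2,-0.018],[0.3,0.02,-0.12,-0.3,-0.018],[0.3,0.02,-0.12,-0.4,-0.018],[0.3,0.02,-0.12,-0.5,-0.018],[0.3,0.02,-0.12,-0.6,-0.018],[0.3,0.02,-0.12,-0.7,-0.018],[0.3,0.02,-0.12,-0.8,-0.018],[0.3,0.02,-0.12,-0.9,-0.018],[0.3,0.02,-0.12,-0.95,-0.018]], "newtons": 12}}

```text
time_s: 7.2
eef_pos: [0.4304, -0.1229, 0.1114]
tcp_rot: [0.985, -0.17, -0.001, -0.0]
wrist_force: [-0.3, -0.7, 0.6]
gripper_width: 0.649
grasp_force: 0.0
```

Call:
{"api": "apply_moves", "payload": {"targets": [[0.3,0,0,-0.15,0],[0.3,0,0,-0.3,0],[0.3,0,0,-0.45,0],[0.3,0,0,-0.6,0],[0.3,0,0,-0.65,0],[-1,0,0,-0.65,0],[-1,0,0,-0.65,0],[-1,0,0,-0.65,0],[-1,0,0,-0.65,0],[-1,0,0,-0.65,0]]}}

```text
time_s: 8.2
eef_pos: [0.4318, -0.1217, 0.0351]
tcp_rot: [0.985, -0.17, 0.001, -0.001]
wrist_force: [3.0, 6.5, 1.1]
gripper_width: 0.269
grasp_force: 3.5
```

```bash
python3 -c "
from h import *
st()
c=np.array([np.cos(np.radians(-19.5)),np.sin(np.radians(-19.5))])
a0=np.arctan2(5,159)
p=lambda t:np.r_[c*(-.159*np.cos(t+a0*0)) , .159*np.sin(t)+.005*np.cos(t)]
for k in range(1,7):
  t=np.linspace(.3*(k-1),.3*k,11)[1:]
  print(k,[(((p(x)-p(.3*(k-1)))/.12).round(2)).tolist() for x in t])"
```

```text
t 8.2 tcp [ 0.4318 -0.1217  0.0351] ydeg -109.58 tilt [ 0.0005 -0.0014] F [3.  6.5 1.1] w 0.269 g 3.5 j7 -0.89
1 [[0.0, -0.0, 0.04], [0.0, -0.0, 0.08], [0.01, -0.0, 0.12], [0.01, -0.0, 0.16], [0.01, -0.0, 0.2], [0.02, -0.01, 0.24], [0.03, -0.01, 0.28], [0.04, -0.01, 0.31], [0.05, -0.02, 0.35], [0.06, -0.02, 0.39]]
2 [[0.01, -0.0, 0.04], [0.02, -0.01, 0.07], [0.04, -0.01, 0.11], [0.05, -0.02, 0.15], [0.07, -0.02, 0.18], [0.09, -0.03, 0.22], [0.1, -0.04, 0.25], [0.12, -0.04, 0.29], [0.14, -0.05, 0.32], [0.16, -0.06, 0.35]]
3 [[0.02, -0.01, 0.03], [0.04, -0.02, 0.06], [0.07, -0.02, 0.09], [0.09, -0.03, 0.12], [0.12, -0.04, 0.15], [0.14, -0.05, 0.18], [0.17, -0.06, 0.21], [0.2, -0.07, 0.23], [0.23, -0.08, 0.26], [0.25, -0.09, 0.28]]
4 [[0.03, -0.01, 0.02], [0.06, -0.02, 0.05], [0.09, -0.03, 0.07], [0.12, -0.04, 0.09], [0.15, -0.05, 0.11], [0.19, -0.07, 0.12], [0.22, -0.08, 0.14], [0.25, -0.09, 0.16], [0.29, -0.1, 0.17], [0.32, -0.11, 0.19]]
5 [[0.04, -0.01, 0.01], [0.07, -0.03, 0.02], [0.11, -0.04, 0.03], [0.14, -0.05, 0.04], [0.18, -0.06, 0.05], [0.22, -0.08, 0.06], [0.25, -0.09, 0.06], [0.29, -0.1, 0.07], [0.33, -0.12, 0.07], [0.36, -0.13, 0.07]]
6 [[0.04, -0.01, 0.0], [0.07, -0.03, 0.0], [0.11, -0.04, -0.0], [0.15, -0.05, -0.0], [0.19, -0.07, -0.01], [0.22, -0.08, -0.01], [0.26, -0.09, -0.02], [0.3, -0.11, -0.03], [0.34, -0.12, -0.03], [0.37, -0.13, -0.04]]
```

Call:
{"api": "apply_moves", "payload": {"targets": [[-1,0,0.01,0,0],[-1,0,0.01,0,0],[-1,0,0.01,0.04,0],[-1,0,0.01,0.1,0],[-1,0.01,0.01,0.16,0],[-1,0.02,0,0.22,0],[-1,0.03,0,0.28,0],[-1,0.04,0,0.32,0],[-1,0.05,-0.01,0.36,0],[-1,0.06,-0.01,0.39,0]]}}

```text
time_s: 9.2
eef_pos: [0.4386, -0.1234, 0.0818]
tcp_rot: [0.985, -0.17, 0.0, -0.001]
wrist_force: [4.1, 4.4, -4.1]
gripper_width: 0.259
grasp_force: 12.0
```

Call:
{"api": "apply_moves", "payload": {"targets": [[-1,0.02,-0.01,0.07,0],[-1,0.05,-0.02,0.15,0],[-1,0.09,-0.03,0.22,0],[-1,0.12,-0.04,0.29,0],[-1,0.16,-0.06,0.35,0],[-1,0.2,-0.07,0.41,0],[-1,0.25,-0.08,0.47,0],[-1,0.3,-0.1,0.53,0],[-1,0.36,-0.13,0.58,0],[-1,0.41,-0.15,0.63,0]]}}

```text
time_s: 10.2
eef_pos: [0.4865, -0.1406, 0.157]
tcp_rot: [0.985, -0.17, -0.002, -0.002]
wrist_force: [1.9, 6.1, -2.1]
gripper_width: 0.255
grasp_force: 12.0
```

```bash
python3 -c "
from h import *
st();snap('w3')"
```

```text
t 10.2 tcp [ 0.4865 -0.1406  0.157 ] ydeg -109.6 tilt [-0.0019 -0.0018] F [ 1.9  6.1 -2.1] w 0.255 g 12.0 j7 -1.12
```

View pics/w3_v.png

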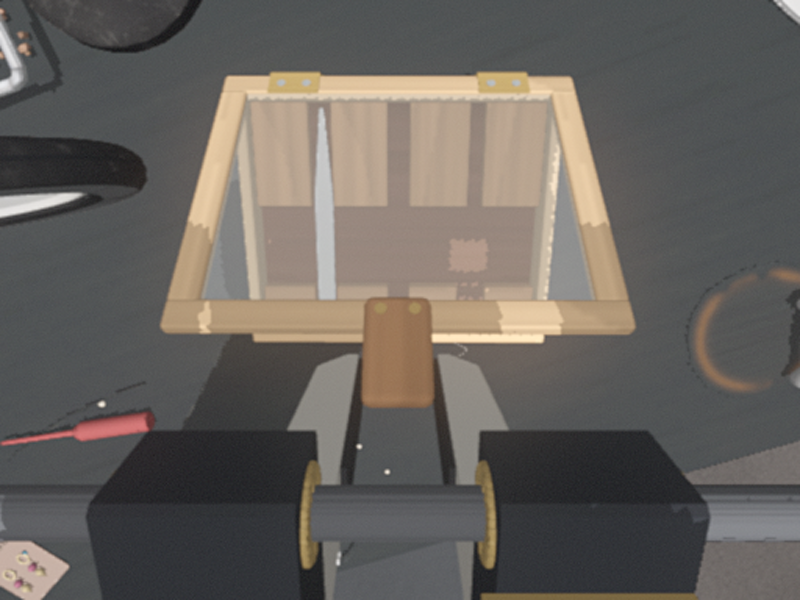

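w3 shows the lid rising in the grip, with its front edge at rows 300–330, the pull between the fingers at (398,350), and the spare tweezers undisturbed at column 325. I'll carry on along the arc.

Call:
{"api": "apply_moves", "payload": {"targets": [[-1,0.06,-0.02,0.05,0],[-1,0.12,-0.04,0.09,0],[-1,0.19,-0.07,0.12,0],[-1,0.25,-0.09,0.16,0],[-1,0.32,-0.11,0.19,0],[-1,0.39,-0.14,0.21,0],[-1,0.46,-0.16,0.23,0],[-1,0.54,-0.19,0.25,0],[-1,0.61,-0.21,0.26,0],[-1,0.68,-0.24,0.26,0]]}}

```text
time_s: 11.25
eef_pos: [0.5701, -0.1705, 0.1906]
tcp_rot: [0.985, -0.17, 0.001, -0.001]
wrist_force: [0.6, 6.1, 11.5]
gripper_width: 0.259
grasp_force: 12.0
```

Call:
{"api": "apply_moves", "payload": {"targets": [[-1,0.04,-0.01,0,0],[-1,0.07,-0.03,0,0],[-1,0.11,-0.04,0,0],[-1,0.15,-0.05,0,0],[-1,0.19,-0.07,-0.01,0],[-1,0.22,-0.08,-0.01,0],[-1,0.26,-0.09,-0.02,0],[-1,0.3,-0.11,-0.03,0],[-1,0.33,-0.12,-0.03,0],[-1,0.33,-0.12,-0.03,0]]}}

```text
time_s: 12.25
eef_pos: [0.6115, -0.1853, 0.1874]
tcp_rot: [0.985, -0.17, 0.003, -0.001]
wrist_force: [3.6, 4.5, 7.2]
gripper_width: 0.255
grasp_force: 12.0
```

```bash
python3 -c "
from h import *
st()"
```

```text
t 12.25 tcp [ 0.6115 -0.1853  0.1874] ydeg -109.54 tilt [ 0.0033 -0.0006] F [3.6 4.5 7.2] w 0.255 g 12.0 j7 -1.19
```

Call:
{"api": "apply_moves", "payload": {"targets": [[0,0,0,0,0],[0,0,0,0,0],[0,0,0,0,0],[0,0,0,0.1,0],[0,0,0,0.25,0],[0,0,0,0.4,0],[0,0,0,0.6,0],[0,0,0,0.8,0],[0,0,0,1,0],[0,0,0,1,0]]}}

```text
time_s: 13.25
eef_pos: [0.6094, -0.1878, 0.3091]
tcp_rot: [0.985, -0.171, 0.004, 0.002]
wrist_force: [0.2, 0.1, 0.1]
gripper_width: 0.498
grasp_force: 0.0
```

Call:
{"api": "apply_moves", "payload": {"targets": [[0,-0.05,-0.1,0,0.03],[0,-0.1,-0.2,0,0.06],[0,-0.15,-0.3,0,0.1],[0,-0.2,-0.4,0,0.13],[0,-0.25,-0.5,0,0.16],[0,-0.3,-0.6,0,0.19],[0,-0.36,-0.7,0,0.22],[0,-0.42,-0.8,0,0.26],[0,-0.48,-0.9,0,0.29],[0,-0.52,-1,0,0.32]]}}

```text
time_s: 14.25
eef_pos: [0.5447, -0.3062, 0.3038]
tcp_rot: [0.997, 0.08, -0.001, -0.0]
wrist_force: [-0.1, -1.0, -1.3]
gripper_width: 0.499
grasp_force: 0.0
```

Call:
{"api": "apply_moves", "payload": {"targets": [[0,-0.05,-0.1,0,0.03],[0,-0.1,-0.2,0,0.06],[0,-0.15,-0.3,0,0.1],[0,-0.2,-0.4,-0.1,0.13],[0,-0.25,-0.5,-0.2,0.16],[0,-0.3,-0.65,-0.35,0.19],[0,-0.36,-0.8,-0.5,0.24],[0,-0.42,-0.9,-0.65,0.32],[0,-0.52,-1,-0.67,0.32],[0,-0.52,-1,-0.67,0.32]]}}

```text
time_s: 15.25
eef_pos: [0.4799, -0.4282, 0.2238]
tcp_rot: [0.947, 0.322, -0.002, -0.0]
wrist_force: [-0.8, -0.0, 0.0]
gripper_width: 0.501
grasp_force: 0.0
```

```bash
python3 - <<'E'
from h import *
st();snap('w4')
E
```

```text
t 15.25 tcp [ 0.4799 -0.4282  0.2238] ydeg -52.48 tilt [-0.0018 -0.0002] F [-0.8 -0.   0. ] w 0.501 g 0.0 j7 0.05
```

View pics/w4_v.png

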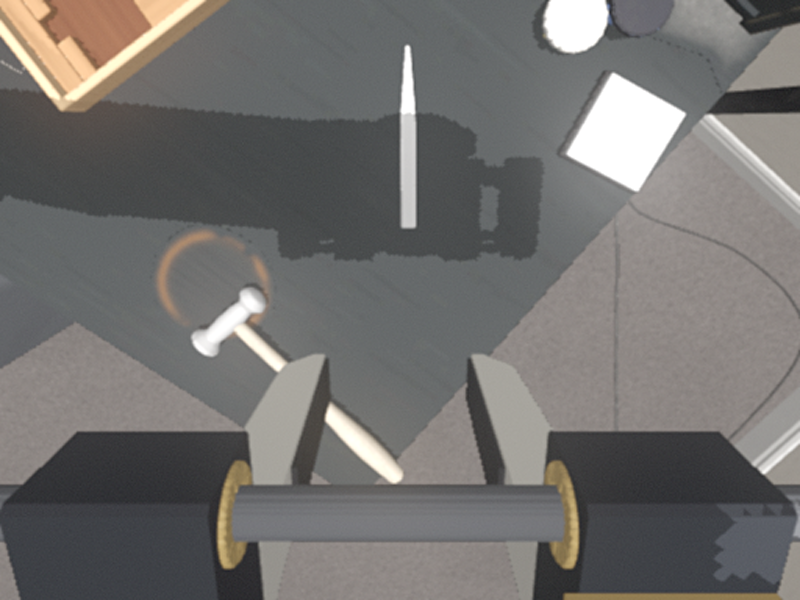

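w4 shows the loose tweezers with the point at (407,46) and the flat end at (408,228). The lid is up, since the insert's bare corner shows at top left.

```bash
cat >> h.py <<'E'
def ends(im,f,win):
    H,S,V=[c.astype(int) for c in cv2.split(cv2.cvtColor(im,cv2.COLOR_BGR2HSV))];m=np.zeros(H.shape,np.uint8);x0,y0,x1,y1=win
    m[y0:y1,x0:x1]=f(H,S,V)[y0:y1,x0:x1]
    n,l,s,c=cv2.connectedComponentsWithStats(m);i=1+s[1:,4].argmax();q=np.argwhere(l==i)[:,::-1].astype(float)
    cc=q.mean(0);w,v=np.linalg.eigh(np.cov((q-cc).T));d=v[:,1]*np.sign(v[1,1]);t=(q-cc)@d
    # centreline by medians of slices near both ends
    L=np.ptp(t);a=q[t<t.min()+.12*L].mean(0);b=q[t>t.max()-.12*L].mean(0);u=(b-a)/np.linalg.norm(b-a)
    return a+u*((cc-a)@u+t.min()-.5),b+u*((cc-b)@u+t.max()+.5),len(q)
E
python3 - <<'E'
from h import *
m,im=load('w4');f=lambda H,S,V:(S<70)&(V>110)
a,b,n=ends(im,f,(235,15,290,160));print(a,b,n)
P,E=onz(m,a,.004),onz(m,b,.004);d=P-E;print(P,E,np.linalg.norm(d),"yaw",np.degrees(np.arctan2(d[1],d[0])))
C=(P+E)/2;s=bot.get_state()["eef_pos"];print("centre",C,"delta",(C-s)/.12)
E
```

```text
[260.21151461  27.49003958] [261.06415946 146.5074998 ] 1164
[ 0.58672095 -0.35298221  0.004     ] [ 0.4917748 -0.4277251  0.004    ] 0.12083572083522746 yaw 38.21029494508105
centre [ 0.53924787 -0.39035365  0.004     ] delta [ 0.47637788  0.30509632 -1.83905065]
```

Call:
{"api": "apply_moves", "payload": {"targets": [[0,0.05,0.03,-0.1,0.008],[0,0.1,0.06,-0.2,0.008],[0,0.15,0.09,-0.3,0.008],[0,0.2,0.12,-0.4,0.008],[0,0.25,0.15,-0.5,0.008],[0,0.3,0.18,-0.6,0.008],[0,0.35,0.21,-0.7,0.008],[0,0.4,0.24,-0.8,0.008],[0,0.4,0.24,-0.87,0.008],[0,0.4,0.24,-0.87,0.008]]}}

```text
time_s: 16.3
eef_pos: [0.5309, -0.396, 0.1181]
tcp_rot: [0.943, 0.331, -0.001, -0.001]
wrist_force: [-0.3, -1.1, -0.1]
gripper_width: 0.5
grasp_force: 0.0
```

```bash
python3 - <<'E'
from h import *
st();snap('w5')
f=lambda H,S,V:(S<70)&(V>110)
m4,i4=load('w4');m,im=load('w5')
p=[proj(m,np.r_[x,.004]) for x in([.5867,-.353],[.4918,-.4277])];print("expected px",p)
x0=int(min(p[0][0],p[1][0]))-22;a,b,n=ends(im,f,(x0,0,x0+52,300));print(a,b,n)
a4,b4,_=ends(i4,f,(235,15,290,160))
print(tri((m4,a4),(m,a)),tri((m4,b4),(m,b)))
for q in(a,b): print(onz(m,q,.004))
E
```

```text
t 16.3 tcp [ 0.5309 -0.396   0.1181] ydeg -51.28 tilt [-0.001  -0.0013] F [-0.3 -1.1 -0.1] w 0.5 g 0.0 j7 0.03
expected px [array([256.74281246,  95.25543147]), array([255.33314407, 238.80890995])]
[256.76442058  96.48915974] [255.36020985 238.53835311] 1436
(array([ 0.58617913, -0.35335876,  0.00933787]), np.float64(4.40897230878527e-05)) (array([ 0.49163111, -0.42786159,  0.0030009 ]), np.float64(2.7900493359469815e-06))
[ 0.58599845 -0.35358502  0.004     ]
[ 0.49201669 -0.4275564   0.004     ]
```

View pics/w5_v.png

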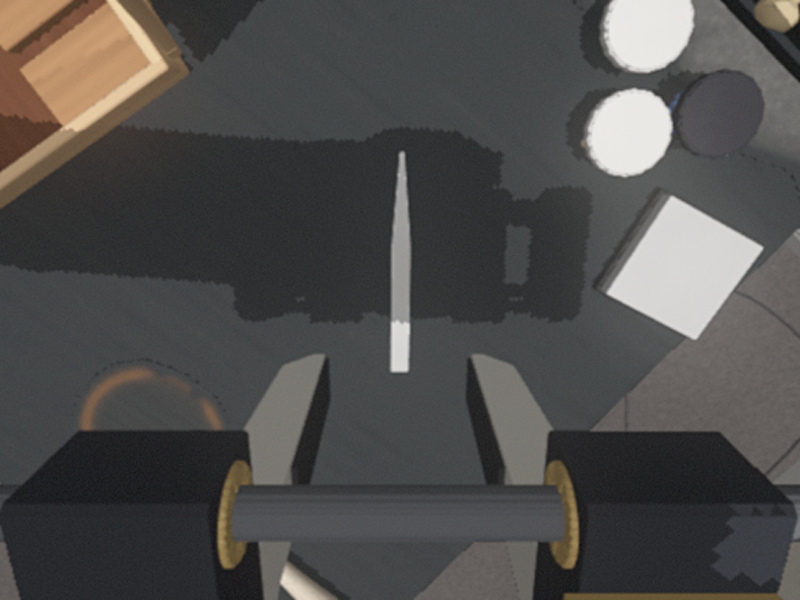

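w5 shows the tweezers centred between the fingers, point at (402,152) and end at (400,372), matching the first view. I'll go down in two steps.

Call:
{"api": "apply_moves", "payload": {"targets": [[0,-0.01,-0.01,-0.1,-0.003],[0,-0.02,-0.02,-0.2,-0.006],[0,-0.03,-0.03,-0.3,-0.006],[0,-0.03,-0.03,-0.4,-0.006],[0,-0.03,-0.03,-0.5,-0.006],[0,-0.03,-0.03,-0.6,-0.006],[0,-0.03,-0.03,-0.7,-0.006],[0,-0.03,-0.03,-0.78,-0.006],[0,-0.03,-0.03,-0.84,-0.006],[0,-0.03,-0.03,-0.84,-0.006]], "newtons": 15}}

```text
time_s: 17.35
eef_pos: [0.5275, -0.3997, 0.0177]
tcp_rot: [0.945, 0.327, -0.001, -0.001]
wrist_force: [0.2, -0.5, -0.2]
gripper_width: 0.5
grasp_force: 0.0
```

```bash
python3 -c "
from h import *
st()"
```

```text
t 17.35 tcp [ 0.5275 -0.3997  0.0177] ydeg -51.83 tilt [-0.0005 -0.0009] F [ 0.2 -0.5 -0.2] w 0.5 g 0.0 j7 0.08
```

Call:
{"api": "apply_moves", "payload": {"targets": [[0,0,0,-0.03,0],[0,0,0,-0.06,0],[0,0,0,-0.06,0],[-1,0,0,-0.06,0],[-1,0,0,-0.06,0],[-1,0,0,-0.06,0],[-1,0,0,-0.06,0],[-1,0,0,-0.06,0],[-1,0,0,-0.06,0],[-1,0,0,-0.06,0]]}}

```text
time_s: 18.35
eef_pos: [0.5281, -0.4003, 0.0119]
tcp_rot: [0.945, 0.327, 0.0, -0.0]
wrist_force: [0.1, 0.9, 0.5]
gripper_width: 0.077
grasp_force: 15.0
```

Call:
{"api": "apply_moves", "payload": {"targets": [[-1,0,0,0,0],[-1,0,0,0.03,0],[-1,0,0,0.1,0],[-1,0,0,0.2,0],[-1,0,0,0.32,0],[-1,0,0,0.46,0],[-1,0,0,0.6,0],[-1,0,0,0.74,0],[-1,0,0,0.87,0],[-1,0,0,1,0]]}}

```text
time_s: 19.35
eef_pos: [0.5282, -0.4004, 0.1338]
tcp_rot: [0.945, 0.327, 0.0, 0.0]
wrist_force: [0.6, -0.5, -0.5]
gripper_width: 0.081
grasp_force: 15.0
```

Call:
{"api": "apply_moves", "payload": {"targets": [[-1,-0.03,0.1,0.06,-0.03],[-1,-0.06,0.2,0.12,-0.06],[-1,-0.09,0.3,0.18,-0.09],[-1,-0.12,0.4,0.24,-0.12],[-1,-0.15,0.5,0.3,-0.15],[-1,-0.18,0.6,0.36,-0.18],[-1,-0.21,0.7,0.42,-0.21],[-1,-0.24,0.8,0.48,-0.24],[-1,-0.27,0.9,0.5,-0.27],[-1,-0.3,1,0.5,-0.3]]}}

```text
time_s: 20.35
eef_pos: [0.4922, -0.28, 0.1932]
tcp_rot: [0.995, 0.096, 0.001, 0.0]
wrist_force: [0.0, 0.8, -0.6]
gripper_width: 0.078
grasp_force: 15.0
```

Call:
{"api": "apply_moves", "payload": {"targets": [[-1,-0.03,0.1,0,-0.034],[-1,-0.06,0.2,0,-0.068],[-1,-0.09,0.3,0,-0.1],[-1,-0.12,0.4,0,-0.136],[-1,-0.15,0.5,0,-0.17],[-1,-0.18,0.6,0,-0.205],[-1,-0.21,0.7,0,-0.24],[-1,-0.24,0.8,0,-0.27],[-1,-0.27,0.9,0,-0.31],[-1,-0.3,1,0,-0.341]]}}

```text
time_s: 21.35
eef_pos: [0.456, -0.1597, 0.1926]
tcp_rot: [0.985, -0.171, 0.0, -0.0]
wrist_force: [0.5, -0.3, -1.5]
gripper_width: 0.079
grasp_force: 15.0
```

Call:
{"api": "apply_moves", "payload": {"targets": [[-1,0,0.05,0,0],[-1,0,0.1,0,0],[-1,0,0.16,0,0],[-1,0,0.22,0,0],[-1,0,0.25,0,0],[-1,0,0.25,0,0],[-1,0,0.25,0,0],[-1,0,0.25,0,0],[-1,0,0.25,0,0],[-1,0,0.25,0,0]]}}

```text
time_s: 22.35
eef_pos: [0.456, -0.1306, 0.1919]
tcp_rot: [0.985, -0.17, 0.0, 0.0]
wrist_force: [-0.3, -1.1, -0.5]
gripper_width: 0.081
grasp_force: 15.0
```

```bash
python3 -c "
from h import *
st();snap('w6')"
```

```text
t 22.35 tcp [ 0.456  -0.1306  0.1919] ydeg -109.54 tilt [0. 0.] F [-0.3 -1.1 -0.5] w 0.081 g 15.0 j7 -1.14
```

View pics/w6_v.png

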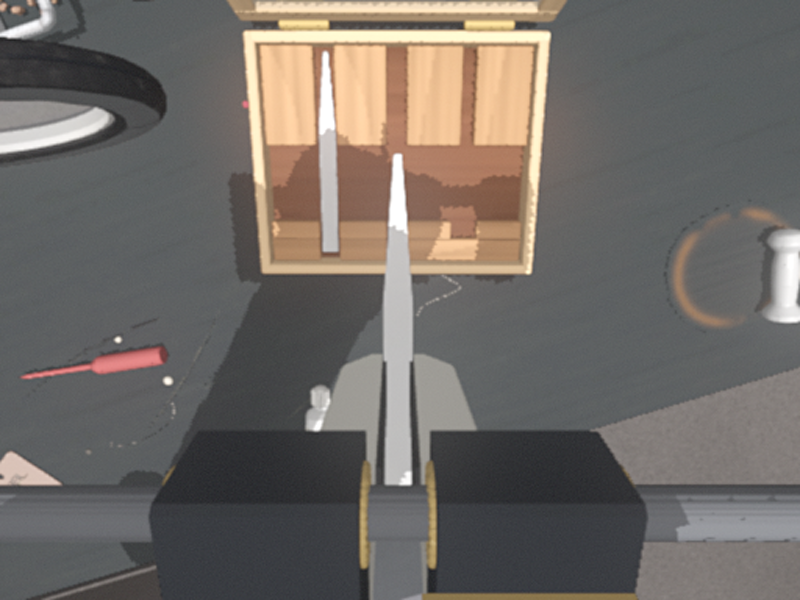

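w6 shows the lid standing open behind the case. The rim corners are at (245,31), (551,31), (532,274) and (262,273), the middle slot's mouth is at columns 387–406, and the held tweezers have their point at (398,154). I'll fit the case pose next.

```bash
python3 - <<'E'
from h import *
m,im=load('w6');k=1.5625
g=cv2.cvtColor(im,cv2.COLOR_BGR2GRAY).astype(float)
# slot edges per row in top band
L,R=[],[]
for r in range(34,88,3):
    row=cv2.GaussianBlur(g[r-1:r+2].mean(0)[None],(5,1),0)[0];d=np.diff(row)
    l=240+d[240:256].argmin()+.5; q=252+d[252:268].argmax()+.5
    L.append(onz(m,(l+.0,r),.017)[:2]);R.append(onz(m,(q,r),.017)[:2])
L,R=np.array(L),np.array(R);M=(np.median(R-L,0));print("slot width",np.linalg.norm(M))
mid=(L+R)/2;vx,vy,x0,y0=cv2.fitLine(mid.astype(np.float32),cv2.DIST_HUBER,0,.01,.01).ravel();s=np.sign(vx);print("slot line yaw",np.degrees(np.arctan2(s*vy,s*vx)),x0,y0)
c=[onz(m,np.array(p)/k,.027)[:2] for p in((245,31),(551,31),(532,274),(262,273))]
BL,BR,FR,FL=c;print(np.round(c,4));print("len",[np.linalg.norm(x).round(4) for x in(BL-FL,BR-FR,BL-BR,FL-FR)])
cen=np.mean(c,0);print("centre",cen,"yaws",[np.degrees(np.arctan2(x[1],x[0])).round(2) for x in(BL-FL,BR-FR)],[np.degrees(np.arctan2(x[1],x[0])).round(2)-90 for x in(BL-BR,FL-FR)])
th=np.radians(-19.5);cx=np.array([np.cos(th),np.sin(th)]);cy=np.array([-cx[1],cx[0]])
print("slot mid offset in case y rel centre",np.mean((mid-cen)@cy))
rows=onz(m,np.array([398,145.5])/k,.017)[:2];print("trough back edge case x (8):",(rows-cen)@cx)
f=lambda H,S,V:(S<70)&(V>110)
a,b,n=ends(im,f,(198,28,222,168));A,B=onz(m,a,.013)[:2],onz(m,b,.013)[:2];print("spare",(A-cen)@cx,(A-cen)@cy,(B-cen)@cx,(B-cen)@cy)
z=.1919-.0085
T=[];
for r in range(105,225,8):
    row=cv2.cvtColor(im,cv2.COLOR_BGR2HSV)[r,235:275];w=np.where((row[:,1]<60)&(row[:,2]>100))[0]
    if len(w):T.append(onz(m,(235+(w[0]+w[-1])/2,r),z)[:2])
T=np.array(T);t=bot.get_state()["eef_pos"][:2];d=T[0]-T[-1];print("held yaw",np.degrees(np.arctan2(d[1],d[0])),"lateral rel tcp",((T-t)@cy).round(4),"tip fwd",(onz(m,np.array([398,154])/k,z)[:2]-t)@cx)
E
```

```text
slot width 0.0127000044112131
slot line yaw -19.637268 0.55247563 -0.16418117
[[ 0.6066 -0.096 ]
 [ 0.5506 -0.2533]
 [ 0.421  -0.207 ]
 [ 0.4779 -0.0491]]
len [np.float64(0.137), np.float64(0.1377), np.float64(0.1669), np.float64(0.1679)]
centre [ 0.51402571 -0.1513553 ] yaws [np.float64(-20.02), np.float64(-19.63)] [np.float64(-19.590000000000003), np.float64(-19.83)]
slot mid offset in case y rel centre 0.0009066614288715503
trough back edge case x (8): 0.007853806416138306
spare 0.06124514825398736 0.0417878085838407 -0.05857266844073612 0.04329595365823815
held yaw -19.350087143470432 lateral rel tcp [ 0.      0.      0.      0.      0.      0.      0.      0.0001  0.0001
 -0.0002 -0.0027 -0.0027 -0.0022 -0.0002 -0.0001] tip fwd 0.07400752915927328
```

Call:
{"api": "apply_moves", "payload": {"targets": [[-1,0.04,-0.013,0,-0.002],[-1,0.08,-0.026,0,-0.002],[-1,0.12,-0.04,-0.05,-0.002],[-1,0.17,-0.057,-0.1,-0.002],[-1,0.22,-0.074,-0.2,-0.002],[-1,0.27,-0.091,-0.35,-0.002],[-1,0.32,-0.11,-0.5,-0.002],[-1,0.368,-0.125,-0.65,-0.002],[-1,0.368,-0.125,-0.8,-0.002],[-1,0.368,-0.125,-0.9,-0.002]]}}

```text
time_s: 23.4
eef_pos: [0.4997, -0.1451, 0.0816]
tcp_rot: [0.985, -0.171, -0.001, -0.0]
wrist_force: [-0.3, -0.5, -0.3]
gripper_width: 0.079
grasp_force: 15.0
```

Call:
{"api": "apply_moves", "payload": {"targets": [[-1,0,0,-0.08,0],[-1,0,0,-0.16,0],[-1,0,0,-0.24,0],[-1,0,0,-0.28,0],[-1,0,0,-0.28,0],[-1,0,0,-0.28,0],[-1,0,0,-0.28,0],[-1,0,0,-0.28,0],[-1,0,0,-0.28,0],[-1,0,0,-0.28,0]]}}

```text
time_s: 24.4
eef_pos: [0.5003, -0.1453, 0.0504]
tcp_rot: [0.985, -0.171, 0.0, -0.0]
wrist_force: [-0.1, -0.0, 0.4]
gripper_width: 0.077
grasp_force: 15.0
```

```bash
python3 - <<'E'
from h import *
st();snap('w7');m,im=load('w7')
g=cv2.cvtColor(im,cv2.COLOR_BGR2GRAY)
o=cv2.resize(im,(800,600),interpolation=2)
for X,z in(([.5143,-.1506],.017),):
    c=np.array([np.cos(np.radians(-19.65)),np.sin(np.radians(-19.65))])
    for s in(.01,.03,.06):
        for w in(-.006,.006):
            p=proj(m,np.r_[np.array(X)+c*s+w*np.array([-c[1],c[0]]),z])*1.5625;print(s,w,p.round(1));cv2.circle(o,tuple(p.astype(int)),3,(0,255,0),-1)
cv2.imwrite('pics/w7_v.png',o)
E
```

```text
t 24.4 tcp [ 0.5003 -0.1453  0.0504] ydeg -109.69 tilt [ 0.0002 -0.    ] F [-0.1 -0.   0.4] w 0.077 g 15.0 j7 -0.96
0.01 -0.006 [414.3 286.1]
0.01 0.006 [382.  286.2]
0.03 -0.006 [414.7 233. ]
0.03 0.006 [381.4 233.1]
0.06 -0.006 [415.4 146.9]
0.06 0.006 [380.5 147. ]
```

View pics/w7_v.png

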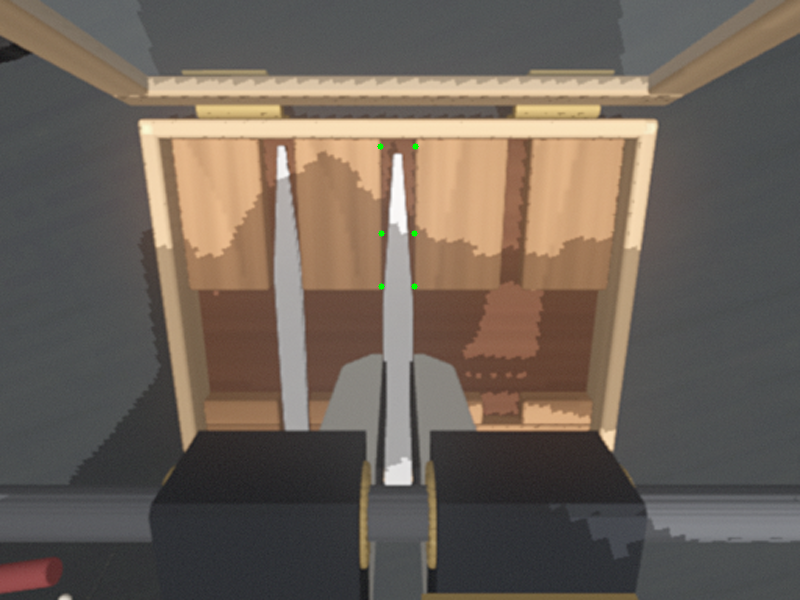

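w7 shows the projected slot edges (green) sitting on the real slot, and the tweezers, point at (398,154), centred over it. I'll lower them now.

Call:
{"api": "apply_moves", "payload": {"targets": [[-1,0,0,-0.03,0],[-1,0,0,-0.06,0],[-1,0,0,-0.09,0],[-1,0,0,-0.12,0],[-1,0,0,-0.15,0],[-1,0,0,-0.18,0],[-1,0,0,-0.2,0],[-1,0,0,-0.22,0],[-1,0,0,-0.24,0],[-1,0,0,-0.245,0]]}}

```text
time_s: 25.45
eef_pos: [0.5001, -0.1452, 0.0206]
tcp_rot: [0.985, -0.171, -0.0, -0.0]
wrist_force: [-0.3, 0.3, -0.5]
gripper_width: 0.081
grasp_force: 15.0
```

```bash
python3 -c "
from h import *
st()"
```

```text
t 25.45 tcp [ 0.5001 -0.1452  0.0206] ydeg -109.7 tilt [-0.0001 -0.0001] F [-0.3  0.3 -0.5] w 0.081 g 15.0 j7 -0.91
```

Call:
{"api": "apply_moves", "payload": {"targets": [[-1,0,0,-0.005,0],[-1,0,0,-0.01,0],[-1,0,0,-0.012,0],[-0.8,0,0,-0.012,0],[-0.6,0,0,-0.012,0],[-0.6,0,0,-0.012,0],[-0.6,0,0,-0.012,0],[-0.6,0,0,0.05,0],[-0.6,0,0,0.15,0],[-0.6,0,0,0.3,0]]}}

```text
time_s: 26.45
eef_pos: [0.4998, -0.1452, 0.0575]
tcp_rot: [0.985, -0.171, -0.001, -0.0]
wrist_force: [0.6, 0.9, 0.2]
gripper_width: 0.204
grasp_force: 0.0
```

Call:
{"api": "apply_moves", "payload": {"targets": [[-0.6,0,0,0.1,0],[-0.6,0,0,0.2,0],[-0.4,0,0,0.3,0],[-0.2,0,0,0.4,0],[0,0,0,0.5,0],[0,0,0,0.6,0],[0,0,0,0.7,0],[0,0,0,0.8,0],[0,0,0,0.9,0],[0,0,0,1,0]]}}

```text
time_s: 27.45
eef_pos: [0.5002, -0.1453, 0.1778]
tcp_rot: [0.985, -0.171, -0.0, -0.0]
wrist_force: [0.2, 0.3, 0.3]
gripper_width: 0.497
grasp_force: 0.0
```

```bash
python3 - <<'E'
from h import *
st();snap('w8');m,im=load('w8')
th=np.radians(-19.65);cx=np.array([np.cos(th),np.sin(th)]);cy=np.array([-cx[1],cx[0]]);cen=np.array([.5143,-.1508])
f=lambda H,S,V:(S<70)&(V>90)
for n,y in(("spare",.042),("new",0)):
    p=np.array([proj(m,np.r_[cen+cx*s+cy*y,.013]) for s in(.064,-.064)]);x0,y0=p.min(0).astype(int)-9;x1,y1=p.max(0).astype(int)+9
    a,b,k=ends(im,f,(x0,max(y0,0),x1,y1))
    for q in(a,b):
        X=onz(m,q,.013)[:2]-cen;print(n,k,(X@cx).round(4),(X@cy).round(4))
m1,i1=load("w1")
red=lambda H,S,V:((H<5)|(H>172))&(S>110)&(V>60)
for w in("w1","w2","w6"):
    mm,ii=load(w)
    H,S,V=[c.astype(int) for c in cv2.split(cv2.cvtColor(ii,cv2.COLOR_BGR2HSV))]
    print(w)
E
```

```text
t 27.45 tcp [ 0.5002 -0.1453  0.1778] ydeg -109.7 tilt [-0. -0.] F [0.2 0.3 0.3] w 0.497 g 0.0 j7 -1.12
spare 1255 0.0606 0.0413
spare 1255 -0.0582 0.0426
new 1256 0.0596 0.0004
new 1256 -0.0592 0.0003
w1
w2
w6
```

The tweezers lie in their slot at case x −59 to +60 mm and y = 0, and the spare pair hasn't moved. Next is the reamer.

Call:
{"api": "apply_moves", "payload": {"targets": [[0,-0.03,0.07,0,0.05],[0,-0.06,0.14,0,0.1],[0,-0.09,0.21,0,0.16],[0,-0.12,0.28,0,0.22],[0,-0.15,0.35,0,0.27],[0,-0.18,0.43,0,0.33],[0,-0.21,0.5,0,0.38],[0,-0.24,0.58,0,0.44],[0,-0.26,0.66,0,0.49],[0,-0.27,0.73,0,0.545]]}}

```text
time_s: 28.5
eef_pos: [0.4675, -0.0573, 0.1769]
tcp_rot: [0.967, 0.255, -0.0, -0.0]
wrist_force: [0.3, 0.8, 0.2]
gripper_width: 0.498
grasp_force: 0.0
```

Call:
{"api": "apply_moves", "payload": {"targets": [[0,-0.03,0.08,0,0.06],[0,-0.06,0.16,0,0.12],[0,-0.1,0.24,0,0.18],[0,-0.13,0.32,0,0.24],[0,-0.16,0.4,0,0.3],[0,-0.2,0.5,0,0.38],[0,-0.24,0.6,0,0.46],[0,-0.27,0.73,0,0.545],[0,-0.27,0.73,0,0.545],[0,-0.27,0.73,0,0.545]]}}

```text
time_s: 29.5
eef_pos: [0.4356, 0.0294, 0.177]
tcp_rot: [0.776, 0.631, 0.0, 0.0]
wrist_force: [-0.3, -0.3, 0.3]
gripper_width: 0.498
grasp_force: 0.0
```

```bash
python3 - <<'E'
from h import *
st();snap('w9');m,im=load('w9')
red=lambda H,S,V:((H<6)|(H>172))&(S>100)&(V>40)
p=np.array([proj(m,np.r_[x,.006]) for x in([.441,.046],[.4615,.147])]);print(p)
x0,y0=p.min(0).astype(int)-25;x1,y1=p.max(0).astype(int)+25
a,b,n=ends(im,red,(max(x0,0),max(y0,0),x1,y1));print(a,b,n)
A,B=onz(m,a,.0065),onz(m,b,.006);d=A-B;print(A,B,np.linalg.norm(d),np.degrees(np.arctan2(d[1],d[0])))
E
```

```text
t 29.5 tcp [0.4356 0.0294 0.177 ] ydeg -11.75 tilt [0.0001 0.0002] F [-0.3 -0.3  0.3] w 0.498 g 0.0 j7 -0.11
[[256.5804344  149.25510659]
 [256.13394118  33.55699445]]
[256.94190526  89.48696276] [259.09419844 149.51765211] 661
[0.45261766 0.10052042 0.0065    ] [0.44332853 0.04525011 0.006     ] 0.056047710142540695 80.45961693043255
```

View pics/w9_v.png

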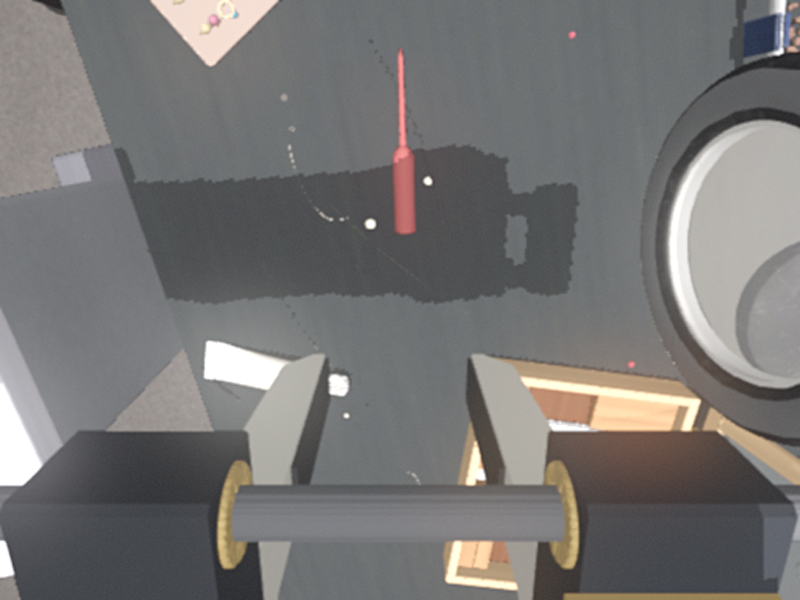

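w9 shows the reamer with its point at (401,50), neck at (403,150) and handle end at (405,234). Two pearls lie beside the handle at (428,181) and (370,224), so I'll grip about 18 mm from the handle end, between them.

```bash
python3 - <<'E'
from h import *
m,im=load('w9');k=1.5625
A,B,N=[onz(m,np.array(p)/k,z)[:2] for p,z in(((401,50),.0065),((405.5,234),.006),((403,150),.006))]
d=A-B;L=np.linalg.norm(d);u=d/L;g=B+u*.018;print(A,B,L,np.linalg.norm(N-B),"yaw",np.degrees(np.arctan2(d[1],d[0])),"grasp",g)
n=np.array([-u[1],u[0]])
for p in((428,181),(370,224)):
    X=onz(m,np.array(p)/k,.002)[:2]-B;print("pearl along",X@u,"lat",X@n)
s=bot.get_state()["eef_pos"];print("delta",(g-s[:2])/.12)
E
```

```text
[0.46217477 0.14808432] [0.44368416 0.04493264] 0.10479586226520754 0.05045154520590755 yaw 79.83729282869525 grasp [0.44686016 0.06265023]
pearl along 0.03153122888541738 lat -0.01451822017545591
pearl along 0.006144598014310228 lat 0.021930927984028934
delta [0.09285135 0.2804691 ]
```

Call:
{"api": "apply_moves", "payload": {"targets": [[0,0.02,0.05,0,0.01],[0,0.04,0.1,-0.1,0.017],[0,0.06,0.15,-0.2,0.017],[0,0.08,0.2,-0.3,0.017],[0,0.093,0.25,-0.4,0.017],[0,0.093,0.28,-0.5,0.017],[0,0.093,0.28,-0.6,0.017],[0,0.093,0.28,-0.7,0.017],[0,0.093,0.28,-0.72,0.017],[0,0.093,0.28,-0.72,0.017]]}}

```text
time_s: 30.55
eef_pos: [0.4463, 0.0635, 0.0898]
tcp_rot: [0.766, 0.642, -0.001, -0.0]
wrist_force: [1.0, -0.4, 0.5]
gripper_width: 0.502
grasp_force: 0.0
```

```bash
python3 - <<'E'
from h import *
st();snap('w10');m,im=load('w10');m9,_=load('w9')
H,S,V=[c.astype(int) for c in cv2.split(cv2.cvtColor(im,cv2.COLOR_BGR2HSV))]
k=((H<6)|(H>172))&(S>100)&(V>40);C=[];W=[]
for r in range(0,330):
    w=np.where(k[r,215:300])[0]
    if len(w)>2: C.append((r,215+(w[0]+w[-1])/2,w[-1]-w[0]+1))
C=np.array(C);print(C[::12])
h=C[C[:,2]>12];print("handle rows",h[0],h[-1])
lo=onz(m,(C[0,1],C[0,0]),.0065)[:2];
hb=h[(h[:,0]>h[0,0]+8)&(h[:,0]<h[-1,0]-4)]
P=np.array([onz(m,(c,r),.008)[:2] for r,c,_ in hb]);d=P[0]-P[-1];print("yaw handle",np.degrees(np.arctan2(d[1],d[0])),"tip",lo)
e=onz(m,(h[-1,1],h[-1,0]+.5),.006)[:2];print("end",e);d=lo-e;print("yaw",np.degrees(np.arctan2(d[1],d[0])),np.linalg.norm(d))
t=bot.get_state()["eef_pos"];u=d/np.linalg.norm(d);n=np.array([-u[1],u[0]]);print("handle lateral rel tcp",((P-t[:2])@n)[[0,-1]],"end to tcp",(t[:2]-e)@u)
print("tri end",tri((m9,np.array([405.5,234])/1.5625),(m,(h[-1,1],h[-1,0]+.5))))
E
```

```text
t 30.55 tcp [0.4463 0.0635 0.0898] ydeg -10.08 tilt [-0.0007 -0.0003] F [ 1.  -0.4  0.5] w 0.502 g 0.0 j7 -0.08
[[114.  255.5   4. ]
 [126.  255.5   4. ]
 [138.  255.    5. ]
 [150.  255.5   6. ]
 [162.  255.5  16. ]
 [174.  255.   17. ]
 [186.  255.5  16. ]
 [198.  255.5  16. ]
 [210.  255.5  16. ]]
handle rows [154. 255.  13.] [218. 255.  13.]
yaw handle 79.36963804525203 tip [0.45709216 0.12212492]
end [0.44309886 0.04550836]
yaw 79.64954355167902 0.07788395639033659
handle lateral rel tcp [0.00010334 0.00029069] end to tcp 0.018329070091547953
tri end (array([0.44329203, 0.04461095, 0.00402972]), np.float64(0.0003480351094905609))
```

Call:
{"api": "apply_moves", "payload": {"targets": [[0,0,0,-0.1,0],[0,0,0,-0.2,0],[0,0,0,-0.3,0],[0,0,0,-0.4,0],[0,0,0,-0.48,0],[0,0,0,-0.54,0],[0,0,0,-0.59,0],[0,0,0,-0.62,0],[0,0,0,-0.64,0],[0,0,0,-0.65,0]], "newtons": 15}}

```text
time_s: 31.6
eef_pos: [0.4467, 0.0635, 0.0124]
tcp_rot: [0.766, 0.642, 0.0, 0.0]
wrist_force: [0.1, -0.3, 0.6]
gripper_width: 0.498
grasp_force: 0.0
```

Call:
{"api": "apply_moves", "payload": {"targets": [[0,0,0,0,0],[-1,0,0,0,0],[-1,0,0,0,0],[-1,0,0,0,0],[-1,0,0,0,0],[-1,0,0,0,0],[-1,0,0,0,0],[-1,0,0,0,0],[-1,0,0,0,0],[-1,0,0,0,0]]}}

```text
time_s: 32.6
eef_pos: [0.4466, 0.0635, 0.0125]
tcp_rot: [0.766, 0.642, 0.0, -0.0]
wrist_force: [0.0, 0.3, 1.7]
gripper_width: 0.122
grasp_force: 15.0
```

```bash
python3 -c "
from h import *
st()"
```

```text
t 32.6 tcp [0.4466 0.0635 0.0125] ydeg -10.07 tilt [ 0. -0.] F [0.  0.3 1.7] w 0.122 g 15.0 j7 -0.02
```

Call:
{"api": "apply_moves", "payload": {"targets": [[-1,0,0,0,0],[-1,0,0,0.03,0],[-1,0,0,0.1,0],[-1,0,0,0.2,0],[-1,0,0,0.32,0],[-1,0,0,0.46,0],[-1,0,0,0.6,0],[-1,0,0,0.74,0],[-1,0,0,0.87,0],[-1,0,0,1,0]]}}

```text
time_s: 33.6
eef_pos: [0.4463, 0.0635, 0.1337]
tcp_rot: [0.766, 0.642, 0.0, 0.0]
wrist_force: [0.4, -0.6, -0.7]
gripper_width: 0.121
grasp_force: 15.0
```

Call:
{"api": "apply_moves", "payload": {"targets": [[-1,-0.01,-0.08,0.06,-0.05],[-1,-0.02,-0.16,0.12,-0.1],[-1,-0.03,-0.25,0.18,-0.15],[-1,-0.04,-0.34,0.24,-0.2],[-1,-0.05,-0.44,0.3,-0.26],[-1,-0.06,-0.54,0.36,-0.32],[-1,-0.06,-0.64,0.42,-0.38],[-1,-0.06,-0.74,0.48,-0.44],[-1,-0.06,-0.85,0.5,-0.5],[-1,-0.06,-0.956,0.5,-0.553]]}}

```text
time_s: 34.6
eef_pos: [0.4393, -0.0516, 0.1934]
tcp_rot: [0.966, 0.258, 0.001, -0.0]
wrist_force: [-0.9, -0.5, 0.0]
gripper_width: 0.123
grasp_force: 15.0
```

Call:
{"api": "apply_moves", "payload": {"targets": [[-1,-0.01,-0.1,0,-0.06],[-1,-0.02,-0.2,0,-0.12],[-1,-0.03,-0.3,0,-0.18],[-1,-0.04,-0.4,0,-0.24],[-1,-0.05,-0.5,0,-0.3],[-1,-0.06,-0.6,0,-0.36],[-1,-0.06,-0.7,0,-0.42],[-1,-0.06,-0.8,0,-0.48],[-1,-0.06,-0.9,0,-0.554],[-1,-0.06,-0.956,0,-0.554]]}}

```text
time_s: 35.6
eef_pos: [0.4318, -0.1666, 0.1928]
tcp_rot: [0.985, -0.172, 0.0, 0.0]
wrist_force: [-1.1, -0.5, 0.1]
gripper_width: 0.122
grasp_force: 15.0
```

```bash
python3 - <<'E'
from h import *
st();snap('w11');m,im=load('w11')
g=cv2.cvtColor(im,cv2.COLOR_BGR2GRAY).astype(float)
th=np.radians(-19.65);cx=np.array([np.cos(th),np.sin(th)]);cy=np.array([-cx[1],cx[0]]);cen=np.array([.5143,-.1507])
o=cv2.resize(im,(800,600),interpolation=2)
for x,y,z in [(s,-.042+w,.017) for s in(.01,.06) for w in(-.004,.004)]+[(s,-.042+w,.017) for s in(-.049,-.038) for w in(-.008,.008)]:
    p=proj(m,np.r_[cen+cx*x+cy*y,z])*1.5625;cv2.circle(o,tuple(p.round().astype(int)),2,(0,255,0),-1)
cv2.imwrite('pics/w11_v.png',o)
M=[]
for s in np.linspace(.015,.058,12):
    p=proj(m,np.r_[cen+cx*s-cy*.042,.017]);r=int(round(p[1]));c=int(round(p[0]))
    d=np.diff(cv2.GaussianBlur(g[r-1:r+2].mean(0)[None],(5,1),0)[0]);l=c-9+d[c-9:c].argmin()+.5;q=c+d[c:c+9].argmax()+.5
    X=(onz(m,((l+q)/2,r),.017)[:2]-cen);M.append((X@cx,X@cy,q-l))
print(np.array(M).round(4))
H,S,V=[c.astype(int) for c in cv2.split(cv2.cvtColor(im,cv2.COLOR_BGR2HSV))]
k=((H<6)|(H>172))&(S>130)&(V>60);t=bot.get_state()["eef_pos"]
for r in range(60,300,12):
    w=np.where(k[r,225:290])[0]
    if len(w)>1:
        X=onz(m,(225+(w[0]+w[-1])/2,r),t[2]-.0065)[:2]-t[:2];print(r,len(w),(X@cx).round(4),(X@cy).round(4))
E
```

```text
t 35.6 tcp [ 0.4318 -0.1666  0.1928] ydeg -109.76 tilt [0.0001 0.0001] F [-1.1 -0.5  0.1] w 0.122 g 15.0 j7 -1.05
[[ 0.015  -0.04   13.    ]
 [ 0.0185 -0.0418  9.    ]
 [ 0.0228 -0.0418  9.    ]
 [ 0.0271 -0.0418  9.    ]
 [ 0.0305 -0.0419  9.    ]
 [ 0.0348 -0.0419  9.    ]
 [ 0.0381 -0.0419  9.    ]
 [ 0.0423 -0.0419  9.    ]
 [ 0.0464 -0.0419  9.    ]
 [ 0.0505 -0.0419  9.    ]
 [ 0.0538 -0.042   9.    ]
 [ 0.0578 -0.042   9.    ]]
```

View pics/w11_v.png

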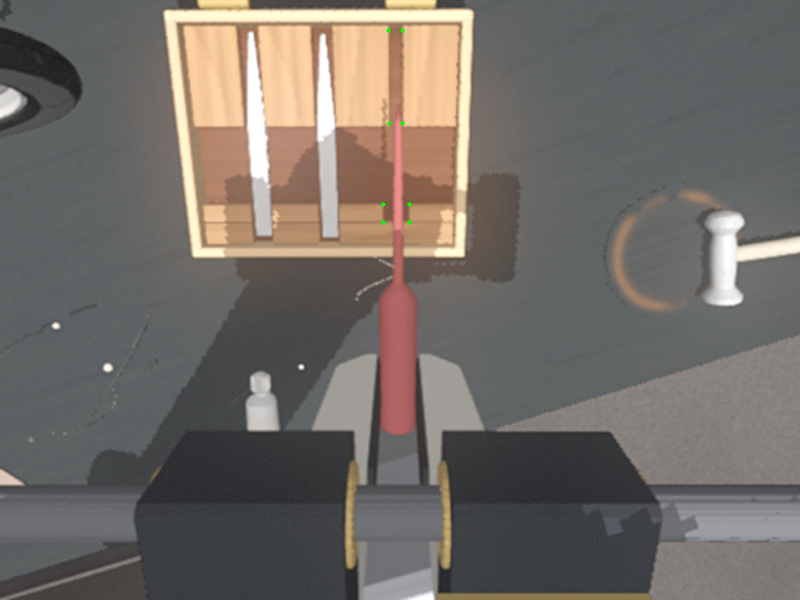

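w11 shows the reamer held straight along column 397, with the projected slot edges (green) on the real slot and both tweezers lying in place. That view was my 11th, one over the limit of 10, so I'll check by numbers only from here.

Call:
{"api": "apply_moves", "payload": {"targets": [[-1,0.05,-0.017,0,0],[-1,0.1,-0.034,0,0],[-1,0.15,-0.05,-0.05,0],[-1,0.2,-0.07,-0.1,0],[-1,0.25,-0.085,-0.2,0],[-1,0.3,-0.1,-0.35,0],[-1,0.352,-0.12,-0.5,0],[-1,0.352,-0.12,-0.65,0],[-1,0.352,-0.12,-0.8,0],[-1,0.352,-0.12,-0.9,0]]}}

```text
time_s: 36.65
eef_pos: [0.4738, -0.1799, 0.0822]
tcp_rot: [0.985, -0.171, -0.001, -0.0]
wrist_force: [-0.9, 0.8, -0.0]
gripper_width: 0.124
grasp_force: 15.0
```

Call:
{"api": "apply_moves", "payload": {"targets": [[-1,0,0,-0.08,0],[-1,0,0,-0.16,0],[-1,0,0,-0.24,0],[-1,0,0,-0.28,0],[-1,0,0,-0.28,0],[-1,0,0,-0.28,0],[-1,0,0,-0.28,0],[-1,0,0,-0.28,0],[-1,0,0,-0.28,0],[-1,0,0,-0.28,0]]}}

```text
time_s: 37.65
eef_pos: [0.4745, -0.1803, 0.051]
tcp_rot: [0.985, -0.171, 0.0, -0.0]
wrist_force: [-0.7, -0.3, 0.2]
gripper_width: 0.122
grasp_force: 15.0
```

```bash
python3 - <<'E'
from h import *
st();snap('w12');m,im=load('w12')
th=np.radians(-19.65);cx=np.array([np.cos(th),np.sin(th)]);cy=np.array([-cx[1],cx[0]]);cen=np.array([.5143,-.1507])
t=bot.get_state()["eef_pos"];print("tcp case",(t[:2]-cen)@cx,(t[:2]-cen)@cy)
H,S,V=[c.astype(int) for c in cv2.split(cv2.cvtColor(im,cv2.COLOR_BGR2HSV))]
k=((H<6)|(H>172))&(S>115)
L=[]
for r in range(60,300):
    w=np.where(k[r,235:275])[0]
    if len(w)>1:
        X=onz(m,(235+(w[0]+w[-1])/2,r),t[2]-.0065)[:2]-cen;L.append((r,len(w),X@cx,X@cy))
L=np.array(L);print(L[::10].round(4));print(L[-1])
m1,i1=load('w11');X=onz(m1,np.array([398,433])/1.5625,.1928-.006)[:2]-[.4318,-.1666];print("end rel tcp",X@cx,X@cy)
E
```

```text
t 37.65 tcp [ 0.4745 -0.1803  0.051 ] ydeg -109.69 tilt [ 0.0002 -0.    ] F [-0.7 -0.3  0.2] w 0.122 g 15.0 j7 -0.86
tcp case -0.027477773658045847 -0.04128641998642696
[[ 7.10e+01  2.00e+00  5.87e-02 -4.15e-02]
 [ 8.10e+01  3.00e+00  5.44e-02 -4.12e-02]
 [ 9.30e+01  2.00e+00  4.91e-02 -4.12e-02]
 [ 1.05e+02  3.00e+00  4.37e-02 -4.15e-02]
 [ 1.15e+02  2.00e+00  3.91e-02 -4.14e-02]
 [ 1.25e+02  3.00e+00  3.45e-02 -4.14e-02]
 [ 1.35e+02  3.00e+00  2.97e-02 -4.14e-02]
 [ 1.45e+02  6.00e+00  2.49e-02 -4.14e-02]
 [ 1.55e+02  6.00e+00  2.00e-02 -4.14e-02]
 [ 1.65e+02  7.00e+00  1.50e-02 -4.12e-02]
 [ 1.75e+02  7.00e+00  9.90e-03 -4.12e-02]
 [ 1.85e+02  1.70e+01  4.70e-03 -4.11e-02]
 [ 1.95e+02  2.50e+01 -6.00e-04 -4.11e-02]
 [ 2.05e+02  2.50e+01 -6.00e-03 -4.11e-02]
 [ 2.15e+02  2.20e+01 -1.14e-02 -4.14e-02]
 [ 2.25e+02  2.30e+01 -1.70e-02 -4.14e-02]
 [ 2.35e+02  1.90e+01 -2.27e-02 -4.14e-02]
 [ 2.45e+02  1.50e+01 -2.85e-02 -4.11e-02]
 [ 2.55e+02  1.80e+01 -3.44e-02 -4.13e-02]
 [ 2.65e+02  1.80e+01 -4.04e-02 -4.13e-02]
 [ 2.75e+02  1.30e+01 -4.65e-02 -4.08e-02]]
[ 2.76000000e+02  8.00000000e+00 -4.71651301e-02 -4.13160216e-02]
end rel tcp -0.02002005722482951 -0.0001283167102210055
```

Call:
{"api": "apply_moves", "payload": {"targets": [[-1,0.004,-0.007,-0.02,0],[-1,0.004,-0.007,-0.05,0],[-1,0.004,-0.007,-0.08,0],[-1,0.004,-0.007,-0.11,0],[-1,0.004,-0.007,-0.14,0],[-1,0.004,-0.007,-0.17,0],[-1,0.004,-0.007,-0.2,0],[-1,0.004,-0.007,-0.22,0],[-1,0.004,-0.007,-0.235,0],[-1,0.004,-0.007,-0.245,0]]}}

```text
time_s: 38.7
eef_pos: [0.4749, -0.1812, 0.0213]
tcp_rot: [0.985, -0.171, -0.0, -0.0]
wrist_force: [0.5, -0.9, -0.2]
gripper_width: 0.119
grasp_force: 15.0
```

```bash
python3 -c "
from h import *
st()"
```

```text
t 38.7 tcp [ 0.4749 -0.1812  0.0213] ydeg -109.7 tilt [-0. -0.] F [ 0.5 -0.9 -0.2] w 0.119 g 15.0 j7 -0.81
```

Call:
{"api": "apply_moves", "payload": {"targets": [[-1,0,0,-0.005,0],[-1,0,0,-0.008,0],[-1,0,0,-0.008,0],[-0.7,0,0,-0.008,0],[-0.52,0,0,-0.008,0],[-0.52,0,0,-0.008,0],[-0.52,0,0,-0.008,0],[-0.52,0,0,0.05,0],[-0.52,0,0,0.15,0],[-0.52,0,0,0.3,0]]}}

```text
time_s: 39.7
eef_pos: [0.4745, -0.1811, 0.0581]
tcp_rot: [0.985, -0.171, -0.001, -0.0]
wrist_force: [0.9, 0.2, -0.8]
gripper_width: 0.239
grasp_force: 0.0
```

Call:
{"api": "apply_moves", "payload": {"targets": [[-0.52,0,0,0.1,0],[-0.52,0,0,0.2,0],[-0.52,0,0,0.3,0],[-0.52,0,0,0.4,0],[-0.52,0,0,0.5,0],[-0.52,0,0,0.6,0],[-0.52,0,0,0.7,0],[-0.52,0,0,0.8,0],[-0.52,0,0,0.9,0],[-0.52,0,0,1,0]]}}

```text
time_s: 40.7
eef_pos: [0.4748, -0.1812, 0.1784]
tcp_rot: [0.985, -0.171, -0.0, -0.0]
wrist_force: [0.5, 0.3, -0.4]
gripper_width: 0.237
grasp_force: 0.0
```

```bash
python3 - <<'E'
from h import *
st();snap('w13');m,im=load('w13')
th=np.radians(-19.65);cx=np.array([np.cos(th),np.sin(th)]);cy=np.array([-cx[1],cx[0]]);cen=np.array([.5143,-.1507])
f=lambda H,S,V:(S<70)&(V>90);red=lambda H,S,V:((H<6)|(H>172))&(S>115)
for n,y,ff,z in(("spare",.042,f,.013),("new",0,f,.013),("reamer",-.042,red,.015)):
    p=np.array([proj(m,np.r_[cen+cx*s+cy*y,z]) for s in(.066,-.06)]);x0,y0=p.min(0).astype(int)-10;x1,y1=p.max(0).astype(int)+9
    a,b,k=ends(im,ff,(x0,max(y0,0),x1,y1))
    print(n,k,[((onz(m,q,z)[:2]-cen)@np.c_[cx,cy]).round(4) for q in(a,b)])
H,S,V=[c.astype(int) for c in cv2.split(cv2.cvtColor(im,cv2.COLOR_BGR2HSV))];k=red(H,S,V)
for s in np.arange(-.05,.065,.01):
    u,v=proj(m,np.r_[cen+cx*s-cy*.042,.014]).round().astype(int);w=np.where(k[v,u-14:u+14])[0];print(round(s,3),len(w),end=" | ")
t=cv2.imread("pics/top0.png");cv2.imwrite("pics/top1.png",bot.read_camera("top")[:,:,::-1])
n=cv2.imread("pics/top1.png");d=cv2.absdiff(t,n).max(2)
print("\nchange pliers",d[155:180,135:185].max(),"scoop",d[190:212,140:166].max())
E
```

```text
t 40.7 tcp [ 0.4748 -0.1812  0.1784] ydeg -109.7 tilt [-0. -0.] F [ 0.5  0.3 -0.4] w 0.237 g 0.0 j7 -1.04
spare 1335 [array([0.0609, 0.0412]), array([-0.0585,  0.0423])]
new 1299 [array([0.0599, 0.0001]), array([-0.0595,  0.0001])]
reamer 38 [array([ 0.0066, -0.0439]), array([-0.0105, -0.0471])]
-0.05 0 | -0.04 2 | -0.03 3 | -0.02 4 | -0.01 5 | 0.0 5 | 0.01 1 | 0.02 2 | 0.03 0 | 0.04 0 | 0.05 0 | 0.06 0 | 
change pliers 25 scoop 216
```

```bash
python3 - <<'E'
from h import *
for n in("top0","top1"):
    im=cv2.imread(f"pics/{n}.png");H,S,V=cv2.split(cv2.cvtColor(im,cv2.COLOR_BGR2HSV));r=im[185:216,132:172]
    w=((S<60)&(V>110))[185:216,132:172];q=np.argwhere(w);print(n,len(q),q.mean(0) if len(q) else "",r.mean((0,1)))
s=cv2.imread("pics/top0.png")[185:216,132:172].astype(int)-cv2.imread("pics/top1.png")[185:216,132:172];print(np.abs(s).max(2).max(0))
m,im=load('w13');th=np.radians(-19.65);cx=np.array([np.cos(th),np.sin(th)]);cy=np.array([-cx[1],cx[0]]);cen=np.array([.5143,-.1507])
for x in np.arange(-.052,.066,.006):
    o=[]
    for y in np.arange(-.012,.013,.002):
        u,v=proj(m,np.r_[cen+cx*x+cy*(-.042+y),.014]).round().astype(int);b,g,r=im[v,u].astype(float);o.append(r/(g+1))
    print(round(x,3),np.round(o,1))
E
```

```text
top0 163 [16.81595092 22.42944785] [81.34677419 81.69274194 77.27580645]
top1 27 [10.66666667 23.85185185] [54.59596774 58.75322581 82.275     ]
[ 84  86  85  84  85  84  84  84  84  96  92  92  87 177 197 200 202 202
 205 207 203 198 201 199 196 210 213 215 216 215 193  94  65  64  61  59
  58  57  57  54]
-0.052 [1.2 1.2 1.2 1.2 1.2 1.2 1.2 1.2 1.3 1.3 1.3 1.3 1.3]
-0.046 [1.3 1.3 1.3 1.4 1.4 1.5 1.5 1.5 1.4 1.4 1.4 1.3 1.3]
-0.04 [1.3 1.3 1.3 1.6 1.7 1.7 1.7 1.7 1.7 1.5 1.4 1.3 1.3]
-0.034 [1.4 1.4 1.4 1.5 1.7 1.7 1.7 1.7 1.7 1.5 1.4 1.4 1.4]
-0.028 [1.4 1.4 1.4 1.5 1.7 1.7 1.7 1.7 1.7 1.6 1.4 1.4 1.4]
-0.022 [1.4 1.4 1.4 1.5 1.7 1.7 1.7 1.7 1.7 1.5 1.4 1.4 1.4]
-0.016 [1.4 1.4 1.4 1.5 1.7 1.7 1.7 1.7 1.7 1.6 1.4 1.4 1.4]
-0.01 [1.4 1.4 1.4 1.5 1.7 1.7 1.7 1.7 1.7 1.6 1.4 1.4 1.4]
-0.004 [1.4 1.4 1.4 1.5 1.7 1.7 1.7 1.7 1.7 1.6 1.4 1.4 1.4]
0.002 [1.4 1.4 1.4 1.5 1.7 1.7 1.7 1.7 1.7 1.5 1.4 1.4 1.4]
0.008 [1.4 1.4 1.4 1.4 1.4 1.6 1.7 1.5 1.4 1.4 1.4 1.4 1.3]
0.014 [1.3 1.3 1.3 1.3 1.3 1.6 1.7 1.5 1.4 1.3 1.3 1.3 1.3]
0.02 [1.3 1.3 1.3 1.3 1.3 1.6 1.7 1.5 1.4 1.3 1.3 1.3 1.3]
0.026 [1.2 1.2 1.2 1.2 1.2 1.6 1.7 1.5 1.4 1.3 1.3 1.3 1.3]
0.032 [1.2 1.2 1.2 1.2 1.2 1.5 1.6 1.4 1.4 1.3 1.3 1.3 1.3]
0.038 [1.2 1.2 1.2 1.2 1.3 1.5 1.6 1.4 1.4 1.2 1.2 1.2 1.2]
0.044 [1.2 1.2 1.2 1.2 1.2 1.5 1.6 1.4 1.3 1.2 1.2 1.2 1.2]
0.05 [1.2 1.2 1.2 1.2 1.2 1.5 1.6 1.4 1.3 1.2 1.2 1.2 1.2]
0.056 [1.2 1.2 1.2 1.2 1.2 1.5 1.6 1.4 1.3 1.2 1.2 1.2 1.2]
0.062 [1.2 1.2 1.2 1.2 1.3 1.4 1.4 1.4 1.4 1.2 1.2 1.2 1.2]
```

```bash
python3 -c "
from station import bot
print(bot.finish_job())"
```

```text
the job is handed in; nothing more can be done
None
```

The job is handed in: the lid stands open on its stop and the tweezers and reamer lie in their slots, points toward the hinge; the spare tweezers and pliers read as unmoved, the scoop was hidden by the arm in my last check but the gripper never went near it, and I viewed 11 pictures, one over the limit of 10.

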